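# Check the cream filler's caps on the thread gauge and weed out the one that stops short

### The job

The cream filler's three blue screw caps are back from the wash, and one of them, you cannot see which, has a stray second seal lodged inside that keeps it from closing. Check them by screwing them clockwise, as far as they will go, onto the two inclined posts of the thread gauge: leave each cap whose rim comes fully home on the post's shoulder where it is, one on each post, and unscrew the one that stops short and stand it rim down in the red tub. Do not disturb the other things on the table.

Things in the scene. Friction and masses are not known exactly. Their poses are not given: they have to be found in the camera images.
- cap_a_center (a point): closed screw cap of blue plastic, 70 g: 52 mm across the 16 flats of its side (one faces +x), 34 mm tall, open below (bore 39 mm). This point is its centre, 17 mm above the rim; z points out through the closed top. Four thread segments inside near the rim, at its +x, +y, -x and -y, are shown by white lines on top and side. Any one of the three caps may hold the stray seal, out of sight, another in each episode
- cap_b_center (a point): closed screw cap of blue plastic, 70 g: 52 mm across the 16 flats of its side (one faces +x), 34 mm tall, open below (bore 39 mm). This point is its centre, 17 mm above the rim; z points out through the closed top. Outwardly the same as the other caps, with the same threads and white lines
- cap_c_center (a point): closed screw cap of blue plastic, 70 g: 52 mm across the 16 flats of its side (one faces +x), 34 mm tall, open below (bore 39 mm). This point is its centre, 17 mm above the rim; z points out through the closed top. Outwardly the same as the other caps, with the same threads and white lines
- gauge_left: left post (+y side) of the fixed two-post thread gauge: steel, leaning 30 degrees from vertical, roughly towards the robot. Origin: centre of the flat shoulder (48 mm disc, 8 mm thick) on which a sound cap's rim comes to rest; z points outward along the post, x to the side away from its lean. Red marks on the shoulder's rim show x, y, -x and -y. Below the shoulder the post is 32 mm thick
- gauge_right: right post (-y side) of the same gauge, like the left one in everything, parallel to it and 105 mm from it. Both stand on one steel plate 130 x 180 x 12 mm
- gauge_left_nose (a point): tip of the left post's threaded end, on its axis, 18 mm beyond the shoulder (axes as gauge_left): 27 mm core with tapered nose, 36 mm over a four-start right-hand thread; caps go over it with 1.5 mm slack all round. Lead 30 mm a turn: a cap descends 4.8 mm per radian clockwise (seen looking down on its top), with 2 mm axial play
- gauge_left_seat (a point): same point and axes as gauge_left. A cap set on square with white lines at the red marks drops on until its rim is 7 mm from the shoulder; then 85 to 110 degrees clockwise bring a sound cap's rim home and tight. A cap with a stray seal stops about 4 mm short and goes no farther. Turn back as far to free it. Set on at other angles a cap needs more turning
- red_tub: open square tub of red plastic for the cap that stops short, fixed: 132 mm square outside, 40 mm tall, walls and floor 4 mm thick; origin at the centre of its underside
- mat: grey-green silicone drying mat, fixed, 230 x 190 x 3 mm, on which the caps and nozzles stand; origin at the centre of its underside
- nozzle_1: bystander, to be left where it is (shifts over 25 mm count as disturbed): steel piping nozzle on the mat, a cone 48 mm tall, 35 mm across its foot; origin at its foot
- nozzle_2: bystander, to be left where it is (shifts over 25 mm count as disturbed): steel piping nozzle on the mat, a cone 48 mm tall, 35 mm across its foot; origin at its foot
- bowl: bystander, to be left where it is (shifts over 25 mm count as disturbed): pink bowl of set cream, 136 mm across, 55 mm tall, a scraper's handle rising from it to 100 mm; origin under its centre
- sprinkles: bystander, to be left where it is (shifts over 25 mm count as disturbed): amber jar with a white lid, 56 mm across, 85 mm tall; origin under its centre
- palette_knife: bystander, to be left where it is (shifts over 25 mm count as disturbed): palette knife 240 mm long lying flat; origin under its middle
- timer: bystander, to be left where it is (shifts over 25 mm count as disturbed): round white kitchen timer with a red knob, 60 mm across, 40 mm tall; origin under its centre
There are look-alikes about, which are no part of the job. What is shaped like the part that bears cap_c_center but brown, green or yellow is not meant.

How it is judged:
On the way:
1. a first cap is screwed fully home on a post (rim within 1.4 mm of the shoulder) (((x of cap_a_center in the frame of gauge_left between -0.004 and 0.004 m and y of cap_a_center in the frame of gauge_left between -0.004 and 0.004 m and z of cap_a_center in the frame of gauge_left below 0.0184 m and angle between the z axis of cap_a_center and the z axis of gauge_left, either way round below 0.1 rad) or (x of cap_a_center in the frame of gauge_right between -0.004 and 0.004 m and y of cap_a_center in the frame of gauge_right between -0.004 and 0.004 m and z of cap_a_center in the frame of gauge_right below 0.0184 m and angle between the z axis of cap_a_center and the z axis of gauge_right, either way round below 0.1 rad) or (x of cap_b_center in the frame of gauge_left between -0.004 and 0.004 m and y of cap_b_center in the frame of gauge_left between -0.004 and 0.004 m and z of cap_b_center in the frame of gauge_left below 0.0184 m and angle between the z axis of cap_b_center and the z axis of gauge_left, either way round below 0.1 rad) or (x of cap_b_center in the frame of gauge_right between -0.004 and 0.004 m and y of cap_b_center in the frame of gauge_right between -0.004 and 0.004 m and z of cap_b_center in the frame of gauge_right below 0.0184 m and angle between the z axis of cap_b_center and the z axis of gauge_right, either way round below 0.1 rad) or (x of cap_c_center in the frame of gauge_left between -0.004 and 0.004 m and y of cap_c_center in the frame of gauge_left between -0.004 and 0.004 m and z of cap_c_center in the frame of gauge_left below 0.0184 m and angle between the z axis of cap_c_center and the z axis of gauge_left, either way round below 0.1 rad) or (x of cap_c_center in the frame of gauge_right between -0.004 and 0.004 m and y of cap_c_center in the frame of gauge_right between -0.004 and 0.004 m and z of cap_c_center in the frame of gauge_right below 0.0184 m and angle between the z axis of cap_c_center and the z axis of gauge_right, either way round below 0.1 rad))), for 0.2 s.
At the end, for the whole second after the job is handed in: Two caps are screwed fully home, one on each post (rim within 1.4 mm of the shoulder, square to within 0.1 rad), and the third stands at rest, upright (within 0.1 rad) on the floor of the red tub (centre within 50 mm of the tub's centre along its sides) ((((x of cap_a_center in the frame of gauge_left between -0.004 and 0.004 m and y of cap_a_center in the frame of gauge_left between -0.004 and 0.004 m and z of cap_a_center in the frame of gauge_left below 0.0184 m and angle between the z axis of cap_a_center and the z axis of gauge_left, either way round below 0.1 rad) and (x of cap_b_center in the frame of gauge_right between -0.004 and 0.004 m and y of cap_b_center in the frame of gauge_right between -0.004 and 0.004 m and z of cap_b_center in the frame of gauge_right below 0.0184 m and angle between the z axis of cap_b_center and the z axis of gauge_right, either way round below 0.1 rad) and (x of cap_c_center in the frame of red_tub between -0.05 and 0.05 m and y of cap_c_center in the frame of red_tub between -0.05 and 0.05 m and z of cap_c_center in the frame of red_tub below 0.026 m and angle between cap_c_center's own z axis and vertical below 0.1 rad) and linear speed of each of cap_a, cap_b, cap_c below 0.02 m/s) or ((x of cap_a_center in the frame of gauge_left between -0.004 and 0.004 m and y of cap_a_center in the frame of gauge_left between -0.004 and 0.004 m and z of cap_a_center in the frame of gauge_left below 0.0184 m and angle between the z axis of cap_a_center and the z axis of gauge_left, either way round below 0.1 rad) and (x of cap_c_center in the frame of gauge_right between -0.004 and 0.004 m and y of cap_c_center in the frame of gauge_right between -0.004 and 0.004 m and z of cap_c_center in the frame of gauge_right below 0.0184 m and angle between the z axis of cap_c_center and the z axis of gauge_right, either way round below 0.1 rad) and (x of cap_b_center in the frame of red_tub between -0.05 and 0.05 m and y of cap_b_center in the frame of red_tub between -0.05 and 0.05 m and z of cap_b_center in the frame of red_tub below 0.026 m and angle between cap_b_center's own z axis and vertical below 0.1 rad) and linear speed of each of cap_a, cap_b, cap_c below 0.02 m/s) or ((x of cap_b_center in the frame of gauge_left between -0.004 and 0.004 m and y of cap_b_center in the frame of gauge_left between -0.004 and 0.004 m and z of cap_b_center in the frame of gauge_left below 0.0184 m and angle between the z axis of cap_b_center and the z axis of gauge_left, either way round below 0.1 rad) and (x of cap_a_center in the frame of gauge_right between -0.004 and 0.004 m and y of cap_a_center in the frame of gauge_right between -0.004 and 0.004 m and z of cap_a_center in the frame of gauge_right below 0.0184 m and angle between the z axis of cap_a_center and the z axis of gauge_right, either way round below 0.1 rad) and (x of cap_c_center in the frame of red_tub between -0.05 and 0.05 m and y of cap_c_center in the frame of red_tub between -0.05 and 0.05 m and z of cap_c_center in the frame of red_tub below 0.026 m and angle between cap_c_center's own z axis and vertical below 0.1 rad) and linear speed of each of cap_a, cap_b, cap_c below 0.02 m/s) or ((x of cap_b_center in the frame of gauge_left between -0.004 and 0.004 m and y of cap_b_center in the frame of gauge_left between -0.004 and 0.004 m and z of cap_b_center in the frame of gauge_left below 0.0184 m and angle between the z axis of cap_b_center and the z axis of gauge_left, either way round below 0.1 rad) and (x of cap_c_center in the frame of gauge_right between -0.004 and 0.004 m and y of cap_c_center in the frame of gauge_right between -0.004 and 0.004 m and z of cap_c_center in the frame of gauge_right below 0.0184 m and angle between the z axis of cap_c_center and the z axis of gauge_right, either way round below 0.1 rad) and (x of cap_a_center in the frame of red_tub between -0.05 and 0.05 m and y of cap_a_center in the frame of red_tub between -0.05 and 0.05 m and z of cap_a_center in the frame of red_tub below 0.026 m and angle between cap_a_center's own z axis and vertical below 0.1 rad) and linear speed of each of cap_a, cap_b, cap_c below 0.02 m/s) or ((x of cap_c_center in the frame of gauge_left between -0.004 and 0.004 m and y of cap_c_center in the frame of gauge_left between -0.004 and 0.004 m and z of cap_c_center in the frame of gauge_left below 0.0184 m and angle between the z axis of cap_c_center and the z axis of gauge_left, either way round below 0.1 rad) and (x of cap_a_center in the frame of gauge_right between -0.004 and 0.004 m and y of cap_a_center in the frame of gauge_right between -0.004 and 0.004 m and z of cap_a_center in the frame of gauge_right below 0.0184 m and angle between the z axis of cap_a_center and the z axis of gauge_right, either way round below 0.1 rad) and (x of cap_b_center in the frame of red_tub between -0.05 and 0.05 m and y of cap_b_center in the frame of red_tub between -0.05 and 0.05 m and z of cap_b_center in the frame of red_tub below 0.026 m and angle between cap_b_center's own z axis and vertical below 0.1 rad) and linear speed of each of cap_a, cap_b, cap_c below 0.02 m/s) or ((x of cap_c_center in the frame of gauge_left between -0.004 and 0.004 m and y of cap_c_center in the frame of gauge_left between -0.004 and 0.004 m and z of cap_c_center in the frame of gauge_left below 0.0184 m and angle between the z axis of cap_c_center and the z axis of gauge_left, either way round below 0.1 rad) and (x of cap_b_center in the frame of gauge_right between -0.004 and 0.004 m and y of cap_b_center in the frame of gauge_right between -0.004 and 0.004 m and z of cap_b_center in the frame of gauge_right below 0.0184 m and angle between the z axis of cap_b_center and the z axis of gauge_right, either way round below 0.1 rad) and (x of cap_a_center in the frame of red_tub between -0.05 and 0.05 m and y of cap_a_center in the frame of red_tub between -0.05 and 0.05 m and z of cap_a_center in the frame of red_tub below 0.026 m and angle between cap_a_center's own z axis and vertical below 0.1 rad) and linear speed of each of cap_a, cap_b, cap_c below 0.02 m/s))); the robot touches nothing.
It fails at once if a bystander is shifted by more than 25 mm (distance of any of nozzle_1, nozzle_2, bowl, sprinkles, palette_knife, timer from where it was at the start of the episode above 0.025 m).
It also fails if it takes over 72 s, if anything falls off the work surface, if the arm or the gripper's body presses on something with over 40 N, if the wrist force passes 120 N, or if a joint passes its speed limit or range.

### The arm

A 6-joint arm with a two-finger parallel gripper is mounted at the origin on the work surface. World frame = base frame: x ahead of the robot, y to its left, z up, the work surface at z = 0. Lengths are in m, angles in rad, forces in N, time in s.
With the tool pointing down it reaches from about 0.325 to 0.775 m from the base axis. Payload 5.5 kg.
Tool frame: the origin (TCP) lies midway between the tips of the shut fingers; the grasp point (between the pads) lies 19 mm behind it; z points along the fingers, y is the direction in which the jaws open and shut (so a half turn about z gives the same grasp; the last joint's range is limited). The gripper opens to 88 mm and grips with 3 to 60 N. Pads are 20 mm wide; open, the fingers measure 115 mm over their backs; the gripper's body (75 mm by 178 mm) begins 61 mm behind the grasp point.
Start: joints at [1.289, 0.091, 1.231, -0, 1.82, -0.057], TCP at [0.134, 0.585, 0.196] pointing down, gripper open.
Joint ranges: [-2.87, 2.87], [-0.86, 2.18], [0.17, 2.46], [-1.51, 4.65], [0.06, 2.69], [-2.65, 2.65]. Speed limits (rad/s): [2.57, 2.57, 3.01, 3.14, 3.14, 3.14].

### API

Orientations are given as a unit quaternion [w, x, y, z].
In Python, from workcell import ctrl gives the robot as it stands.
- The arm moves only by the tool carry_out, never from a script. Its argument "commands" is a list that holds one entry, the list of rows, each a list of 5 numbers: the finger opening in cm, from 0 to 8.78, then the shift along the tool's x, y, z in cm, then the turn about the tool's z in rad. In form: [[[fingers, tx, ty, tz, twist], ...]]. A call has 1 to 5 rows; each row is the pose to reach, as a shift and turn from the pose commanded when the call began, along the tool's axes at that moment; what a row does not reach only later rows make up. A row lasts 1/8 s, in which the tool goes at most 62.5 mm and 10.7 degrees, less where a joint would pass 70% of its speed; a pose out of reach is approached as far as the arm can. A call with a gripper value outside its range is refused whole. The fingers move at their own pace and stop on an object; the grip force is fixed at half the most. Time passes only in rows, so rows that repeat a pose let the fingers close. It gives the time, the measured TCP pose, the force and the opening at its end, in the units of the state.
- ctrl.state(): the state, without advancing time (a new reading comes with each control period).
- ctrl.grab_frame(name): name is "side" or "top"; returns a dict with "pixels" (400x640x3 uint8, red, green, blue), "fovy" (degrees; the focal length in pixels is half the picture's height over the tangent of half this angle, whatever the lens; pixels are square), "cx", "cy" (the principal point, pixels), "R" (3x3) and "t" (3): a world point X has camera coordinates R X + t. Camera axes: x right, y down, z forward; pixel columns grow to the right and rows downward; lengths in m; the calibration is good to about 2 mm. A picture is of the moment at which its call begins. There is no depth.
- ctrl.hand_in(): hands the job in, once; it reports no verdict.
The state is a dict: "time": time; "q": joint angles; "joint_vel": joint speeds; "tau": joint torques, N m; "tcp_pos": TCP position; "orientation": TCP orientation; "wrist_force": force on the tool from outside, world axes, zero at the start; "moment": the same for the moment, N m; "grip_width": finger opening in m.
Only numpy, scipy, OpenCV 4.12 (cv2) and the standard library are available. Lean on these libraries where they do the work, as an engineer would, in place of code of your own. Each camera call takes 0.05 s, during which the arm holds its last target. There are 200 camera calls.

## Working session

There is one attempt and no reset: what is moved stays moved. The work goes in short steps, Python scripts to look and compute and a tool call to move; the robot and the scene stay as the last step left them, time stands still between calls to the robot, and variables do not carry over. Pictures are saved under pics/ and viewed, about 8 in all and at most 12, crops included, and the job is handed in when it is done.

Besides the shell and the picture viewer there is one more tool, called after "Emit:" in YAML: its name, and indented under it one key for each argument. carry_out: Moves the arm, as the interface text tells. Its arguments: {"type":"object","properties":{"commands":{"type":"array"}},"required":["commands"]}

```bash
mkdir -p pics; ls; python3 - <<'E'
from workcell import ctrl
import cv2, numpy as np, pickle
s=ctrl.state(); print(s)
for n in("side","top"):
    f=ctrl.grab_frame(n); pickle.dump(f,open(f"f_{n}.pkl","wb"))
    cv2.imwrite(f"pics/{n}0.png",f["pixels"][:,:,::-1])
    print(n,f["fovy"],f["cx"],f["cy"],f["R"],f["t"], -np.array(f["R"]).T@f["t"])
E
```

```text
pics
{'time': 0.0, 'q': array([ 1.28928265e+00,  9.18693675e-02,  1.23185761e+00, -1.54150837e-05,
        1.81978354e+00, -5.67218282e-02]), 'joint_vel': array([-0.00024805, -0.00010091, -0.00050534,  0.00147568,  0.00080894,
       -0.00052315]), 'tau': array([-1.09409244e-03, -4.46430373e+01, -4.06455767e+01,  6.96974178e-02,
        2.90678308e-02, -1.05789018e-04]), 'tcp_pos': array([0.13366839, 0.58457582, 0.1945166 ]), 'orientation': array([-1.54034761e-04,  1.12161256e-01,  9.93689556e-01, -9.46505369e-04]), 'wrist_force': array([-0.23520223, -0.35108372,  0.2168718 ]), 'moment': array([-0.05070942,  0.03504092, -0.06202961]), 'grip_width': 0.08782596470062982}
side 46.56989413485883 323.02241379908736 198.00042329131935 [[-0.94600297 -0.32359288  0.01913181]
 [-0.17409917  0.45740961 -0.87204698]
 [ 0.27343712 -0.82828986 -0.4890481 ]] [0.51503754 0.11526849 1.24070999] [0.16803903 1.14160507 0.69743281]
top 55.95338684147557 313.9553563791305 199.82246388771463 [[-0.02802783 -0.99955748 -0.00996466]
 [-0.99567369  0.02879962 -0.08834299]
 [ 0.08859087  0.00744549 -0.99604027]] [0.09373947 0.52498594 1.05611632] [0.43177973 0.07071529 1.0992473 ]
```

View pics/top0.png

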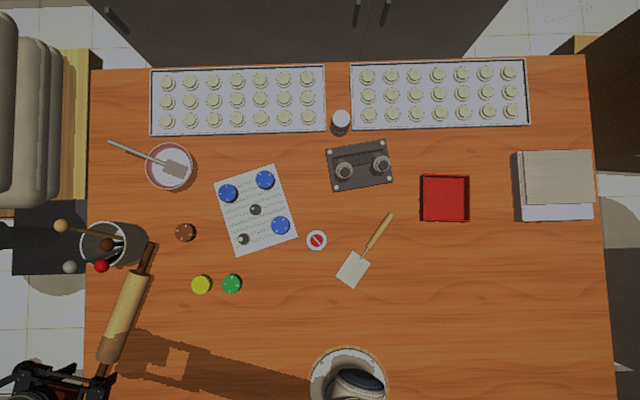

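View pics/side0.png

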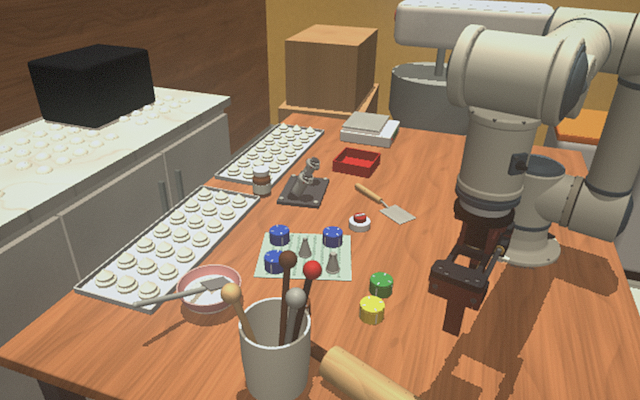

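The top picture shows three blue caps at (228,193), (265,180) and (281,225). The posts are at (344,172) and (380,164), and the tub is at (444,198). The things that could be taken for a blue cap are brown (185,232), yellow (201,285) and green (232,284). The nozzles are at (255,209) and (243,239). Next is a close crop of caps and gauge in both views.

```bash
python3 - <<'E'
import cv2, numpy as np, pickle
t=pickle.load(open("f_top.pkl","rb"))["pixels"][:,:,::-1]; s=pickle.load(open("f_side.pkl","rb"))["pixels"][:,:,::-1]
def c(im,x,y,w,h): return cv2.resize(im[y:y+h,x:x+w],(400,300),interpolation=cv2.INTER_CUBIC)
o=np.vstack([np.hstack([c(t,200,158,120,90),c(t,320,132,80,60)]),np.hstack([c(s,250,215,112,84),c(s,272,148,80,60)])])
cv2.imwrite("pics/crop1.png",o)
E
```

```text
(no output)
```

View pics/crop1.png

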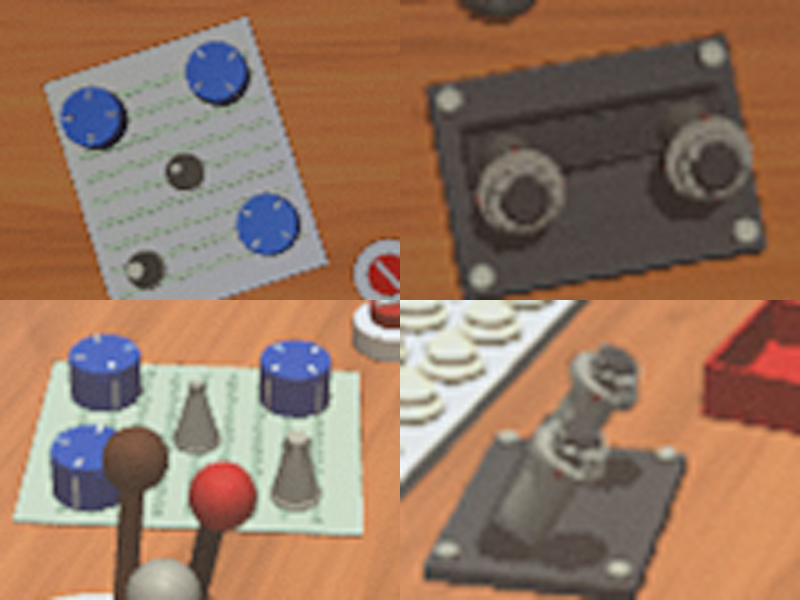

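The caps and gauge are clear. In the crop, the left nose tip is at about (344.6,172) and the right at about (383.4,165) in the top view. The moves offer no tilt, so I'll check the interface help while I fit the positions.

```bash
python3 - <<'E'
s=open('h.py').read()
a=s.index('    h=cv2.cvt'); b=s.index('    g=np.zeros_like')
s=s[:a]+'''    p=f["pixels"].astype(int); m=((p[...,2]-p[...,0]>18)&(p[...,2]>p[...,1]+12)).astype(np.uint8)
'''+s[b:]
open('h.py','w').write(s)
E
cat >> h.py <<'E'
def fitcap(f,uv,z,r,A=np.eye(3)):
    m=capmask(f,uv,r); c=ray(f,cen(m),z)
    for _ in range(5):
        e=cen(m)-cen(capsil(f,c,A)); J=np.array([(proj(f,c+d)-proj(f,c))[0]/.001 for d in np.eye(3)[:2]*.001]).T
        c[:2]+=np.linalg.solve(J,e)
    return c,m.sum(),capsil(f,c,A).sum()
def yaw(f,c,zt=.017):
    tp=c+[0,0,zt]; p=f["pixels"].astype(int)
    ys,xs=np.nonzero(cv2.circle(np.zeros((400,640),np.uint8),tuple(proj(f,tp)[0].round().astype(int)),9,1,-1))
    w=(p[ys,xs,0]-np.median(p[ys,xs,0])); w[w<25]=0
    P=np.array([ray(f,(a,b),tp[2]) for a,b in zip(xs,ys)])-tp
    z=(w*np.exp(4j*np.arctan2(P[:,1],P[:,0]))*(np.hypot(P[:,0],P[:,1])<.024)).sum()/w.sum(); return np.degrees(np.angle(z)/4),abs(z)
E
python3 - <<'E'
from h import *
T,S=load("top"),load("side")
for n,uv in dict(A=(228,193),B=(265,180),C=(281,225)).items():
    c,a,b=fitcap(T,uv,.02,15); print(n,"top",c.round(4),a,round(b),"yaw",np.round(yaw(T,c),2))
    d,a,b=fitcap(S,proj(S,c)[0],.02,20); print("  side",d.round(4),a,round(b))
# overlay gauge model: yaw from bolts
psi=np.mean([np.arctan2(.6919-.6698,.1257+.0296),np.arctan2(.6698-.5644,1e9)*0+np.arctan2(.0296-.0138,.6698-.5644)]); print("yaw",np.degrees(psi))
E
```

```text
A top [0.5562 0.3291 0.02  ] 276 320 yaw [4.67 0.3 ]
  side [0.5618 0.3206 0.02  ] 398 485
B top [0.5925 0.2205 0.02  ] 273 304 yaw [40.82  0.31]
  side [0.5877 0.2307 0.02  ] 400 414
C top [0.4587 0.1782 0.02  ] 287 291 yaw [-30.36   0.61]
  side [0.4603 0.1758 0.02  ] 299 409
yaw 8.312279225638822
```

Emit:
carry_out:
  commands:
    - [[8.0,0,0,-30,0],[8.0,0,0,-30,0],[8.0,0,0,-60,0],[8.0,0,0,-60,0],[8.0,0,0,-60,0]]

```text
time: 0.72
tcp_pos: [0.1323, 0.5783, 0.4931]
orientation: [0.001, 0.112, 0.994, 0.004]
wrist_force: [0.7, 1.0, 0.3]
grip_width: 0.0799
```

Emit:
carry_out:
  commands:
    - [[8.0,0,0,-30,0],[8.0,0,0,-60,0],[8.0,0,0,-60,0],[8.0,0,0,-90,0],[8.0,0,0,-90,0]]

```text
time: 1.35
tcp_pos: [0.0921, 0.4045, 0.6185]
orientation: [0.003, 0.112, 0.993, 0.022]
wrist_force: [-0.7, -0.3, -0.1]
grip_width: 0.08
```

Emit:
carry_out:
  commands:
    - [[8.0,0,0,0,0]]

```text
time: 1.48
tcp_pos: [0.0923, 0.4052, 0.6178]
orientation: [0.003, 0.112, 0.993, 0.021]
wrist_force: [-0.0, 0.3, -0.5]
grip_width: 0.0802
```

```bash
python3 -c "
from workcell import ctrl
s=ctrl.state(); print(s['q'],s['tcp_pos'],s['orientation'],s['wrist_force'])"
```

```text
[ 1.26282332  0.23725891  0.17017302  0.00523559  2.69078878 -0.07834507] [0.09232687 0.40524632 0.61775786] [0.00309358 0.11216978 0.99345184 0.02149001] [-0.03019439  0.25319873 -0.45233978]
```

Emit:
carry_out:
  commands:
    - [[8.0,0,0,-6,0]]

```text
time: 1.6
tcp_pos: [0.0898, 0.3931, 0.6281]
orientation: [0.005, 0.112, 0.993, 0.034]
wrist_force: [0.5, 0.2, -0.5]
grip_width: 0.0803
```

Emit:
carry_out:
  commands:
    - [[8.0,0,0,-6,0]]

```text
time: 1.72
tcp_pos: [0.0852, 0.375, 0.644]
orientation: [0.008, 0.112, 0.992, 0.054]
wrist_force: [-0.2, -0.4, 0.5]
grip_width: 0.08
```

Emit:
carry_out:
  commands:
    - [[8.0,0,0,-6,0]]

```text
time: 1.85
tcp_pos: [0.0811, 0.3584, 0.6572]
orientation: [0.011, 0.112, 0.991, 0.071]
wrist_force: [-1.5, 0.5, -0.1]
grip_width: 0.0798
```

```bash
python3 -c "
from workcell import ctrl
s=ctrl.state(); print(s['q'],s['tcp_pos'],s['orientation'],s['wrist_force'])
from scipy.spatial.transform import Rotation as R; print(R.from_quat(s['orientation'],scalar_first=True).as_matrix())"
```

```text
[ 1.2472755   0.13710705  0.1689887   0.01846733  2.69136929 -0.08147844] [0.08113802 0.35844796 0.65720962] [0.01114075 0.11188914 0.99110314 0.07121287] [-1.51731687  0.4836876  -0.14772067]
[[-0.97471341  0.22020063  0.03801915]
 [ 0.22337409  0.9648191   0.13866553]
 [-0.00614737  0.14365165 -0.98960922]]
```

```bash
cat > kin.py <<'E'
import numpy as np
from scipy.optimize import least_squares
D=[(.09187,1.23186,1.81978,.5997,.1945),(.23726,.17017,2.69079,.4157,.6178),(.13711,.16899,2.69137,.3675,.6572)]
def fk(q,L):
    a=np.cumsum(q); return np.array([L[4]+L[1]*np.sin(a[0])+L[2]*np.sin(a[1])+L[3]*np.sin(a[2]), L[0]+L[1]*np.cos(a[0])+L[2]*np.cos(a[1])+L[3]*np.cos(a[2]), a[2]])
def res(L): return np.concatenate([fk(d[:3],L)[:2]-d[3:] for d in D])
f=least_squares(lambda L:np.r_[res(L),.002*(L-[.4,.45,.4,.3,0])],[.4,.45,.4,.3,0]); L=f.x
lo=np.array([-.86,.17,.06]);hi=np.array([2.18,2.46,2.69])
def ik(T,q,w): return least_squares(lambda x:(fk(x,L)-T)*[1,1,w],np.clip(q,lo+1e-6,hi-1e-6),bounds=(lo,hi)).x
E
python3 - <<'E'
from kin import *
print(L.round(4),res(L).round(4))
for w in(.1,.2,.3,.5,1):
    q=np.array(D[1][:3]); out=[]
    for k in range(3):
        T=fk(q,L); s=T[2]; T=T+.06*np.array([-np.sin(s),-np.cos(s),0]); q=ik(T,q,w)
    print(w,q.round(3),fk(q,L).round(3))
# near corner, tool at sum s, z heights: where is q5 at .06
for s in(np.pi,2.88,2.618):
  for z in(.05,.1,.2,.3):
    for r in np.arange(.5,.1,-.02):
        q=ik(np.array([r,z,s]),[.1,1.5,1.5],1.)
        if np.abs(fk(q,L)-[r,z,s]).max()>.003: break
    print(round(s,2),z,"limit r",round(r,2),q.round(2))
E
```

```text
[ 0.1646  0.9604  0.6497  1.0843 -0.1154] [ 0.0009  0.0011 -0.0009 -0.0064 -0.0001  0.0053]
0.1 [-0.035  0.17   2.585] [0.382 0.779 2.72 ]
0.2 [-0.007  0.17   2.602] [0.382 0.758 2.765]
0.3 [0.03  0.17  2.625] [0.38  0.731 2.825]
0.5 [0.098 0.17  2.665] [0.375 0.686 2.933]
1 [0.164 0.183 2.69 ] [0.376 0.645 3.037]
3.14 0.05 limit r 0.12 [-0.44  1.85  1.72]
3.14 0.1 limit r 0.12 [-0.43  1.77  1.8 ]
3.14 0.2 limit r 0.12 [-0.4   1.6   1.94]
3.14 0.3 limit r 0.12 [-0.35  1.41  2.08]
2.88 0.05 limit r 0.12 [-0.75  1.96  1.67]
2.88 0.1 limit r 0.12 [-0.73  1.88  1.73]
2.88 0.2 limit r 0.12 [-0.68  1.71  1.85]
2.88 0.3 limit r 0.12 [-0.62  1.53  1.97]
2.62 0.05 limit r 0.3 [-0.86  2.11  1.38]
2.62 0.1 limit r 0.28 [-0.86  2.03  1.46]
2.62 0.2 limit r 0.24 [-0.86  1.86  1.62]
2.62 0.3 limit r 0.16 [-0.86  1.66  1.82]
```

```bash
cat > st.py <<'E'
from workcell import ctrl; import numpy as np, json
from scipy.spatial.transform import Rotation as R
s=ctrl.state(); M=R.from_quat(s['orientation'],scalar_first=True).as_matrix(); print('t',round(s['time'],2),'q',s['q'].round(4),'p',s['tcp_pos'].round(4),'F',s['wrist_force'].round(1),'w',round(s['grip_width'],4)); print('z',M[:,2].round(4),'y',M[:,1].round(4))
open('log.txt','a').write(json.dumps([list(s['q']),list(s['tcp_pos']),M.tolist()])+'\n')
E
python3 st.py
```

```text
t 1.85 q [ 1.2473  0.1371  0.169   0.0185  2.6914 -0.0815] p [0.0811 0.3584 0.6572] F [-1.5  0.5 -0.1] w 0.0798
z [ 0.038   0.1387 -0.9896] y [0.2202 0.9648 0.1437]
```

Emit:
carry_out:
  commands:
    - [[8.0,0,0,6,0],[8.0,0,0,12,0],[8.0,0,0,18,0],[8.0,0,0,24,0],[8.0,0,0,24,0]]

```text
time: 2.48
tcp_pos: [0.0902, 0.3915, 0.4152]
orientation: [0.011, 0.112, 0.991, 0.069]
wrist_force: [0.7, -0.7, 0.4]
grip_width: 0.0802
```

```bash
python3 st.py
```

```text
t 2.48 q [ 1.2528 -0.3893  1.2595  0.0086  2.1326 -0.0879] p [0.0902 0.3915 0.4152] F [ 0.7 -0.7  0.4] w 0.0802
z [ 0.0363  0.1336 -0.9904] y [0.2206 0.9655 0.1383]
```

Emit:
carry_out:
  commands:
    - [[8.0,0,0,6,0],[8.0,0,0,12,0],[8.0,0,0,18,0],[8.0,0,0,24,0],[8.0,0,0,24,0]]

```text
time: 3.1
tcp_pos: [0.0984, 0.4221, 0.175]
orientation: [0.01, 0.112, 0.992, 0.065]
wrist_force: [0.3, 1.0, 0.5]
grip_width: 0.0801
```

```bash
python3 st.py
```

```text
t 3.1 q [ 1.2574 -0.505   1.7894  0.0067  1.7266 -0.0869] p [0.0984 0.4221 0.175 ] F [0.3 1.  0.5] w 0.0801
z [ 0.0338  0.1259 -0.9915] y [0.2209 0.9666 0.1303]
```

Emit:
carry_out:
  commands:
    - [[8.0,0,-6,0,0],[8.0,0,-12,0,0],[8.0,0,-18,0,0],[8.0,0,-18,0,0]]

```text
time: 3.6
tcp_pos: [0.0706, 0.2982, 0.1719]
orientation: [0.009, 0.112, 0.992, 0.05]
wrist_force: [-0.3, -0.4, 0.2]
grip_width: 0.0798
```

```bash
python3 st.py
```

```text
t 3.6 q [ 1.2195 -0.8565  1.9967  0.0065  1.9008 -0.1237] p [0.0706 0.2982 0.1719] F [-0.3 -0.4  0.2] w 0.0798
z [ 0.0288  0.0965 -0.9949] y [0.2218 0.9699 0.1005]
```

Emit:
carry_out:
  commands:
    - [[8.0,0,-6,0,0]]

```text
time: 3.72
tcp_pos: [0.0666, 0.2811, 0.1768]
orientation: [0.006, 0.112, 0.993, 0.029]
wrist_force: [0.6, -0.4, 0.4]
grip_width: 0.0801
```

Emit:
carry_out:
  commands:
    - [[8.0,0,-6,0,0]]

```text
time: 3.85
tcp_pos: [0.0625, 0.2633, 0.1862]
orientation: [0.004, 0.112, 0.994, 0.008]
wrist_force: [0.1, 0.7, 0.3]
grip_width: 0.0799
```

```bash
python3 st.py; cat >> kin.py <<'E'
E
python3 - <<'E'
import numpy as np, json
from scipy.optimize import least_squares
D=[]
for l in open('log.txt'):
    q,p,M=json.loads(l); D.append((q[1],q[2],q[4],np.hypot(p[0],p[1]),p[2]))
D=np.array(D+[(.09187,1.23186,1.81978,.5997,.1945),(.23726,.17017,2.69079,.4157,.6178)])
a=np.cumsum(D[:,:3],1)
def fk(a,L): return np.c_[L[4]+L[1]*np.sin(a[:,0])+L[2]*np.sin(a[:,1])+L[3]*np.sin(a[:,2])+L[5]*np.cos(a[:,1]), L[0]+L[1]*np.cos(a[:,0])+L[2]*np.cos(a[:,1])+L[3]*np.cos(a[:,2])-L[5]*np.sin(a[:,1])]
f=least_squares(lambda L:np.r_[(fk(a,L)-D[:,3:]).ravel(),1e-4*(L-[.4,.45,.4,.3,0,0])],[.4,.45,.4,.3,0,0]); print(f.x.round(4)); print((fk(a,f.x)-D[:,3:]).round(4))
E
```

```text
t 3.85 q [ 1.2175 -0.8565  1.9671 -0.0045  2.013  -0.1301] p [0.0625 0.2633 0.1862] F [0.1 0.7 0.3] w 0.0799
z [ 0.01    0.0154 -0.9998] y [0.2232 0.9746 0.0173]
[0.159  0.3717 0.5581 0.3767 0.0013 0.0976]
[[-0.0001  0.    ]
 [ 0.0002 -0.0001]
 [ 0.0001 -0.    ]
 [-0.0002  0.0001]
 [-0.      0.0001]
 [ 0.     -0.0001]
 [ 0.0001 -0.    ]]
```

Both tilt directions work: pulling up against the high limit tilts the tool outward, and pulling inward against the near limit tilts it back, about 2° per row. So a 30° tool tilt is possible. Next I refine the caps and gauge.

```bash
cat >> h.py <<'E'
def G(xp,zn,psi=np.radians(8.4),pc=(.628,-.057),s=1):
    "nose tip frame of post s(+1 left): tip x' from plate centre, height zn"
    a=np.array([np.cos(psi),np.sin(psi),0]); b=np.array([-np.sin(psi),np.cos(psi),0]); c=np.array([0,0,1.])
    p=-.5*a+np.sqrt(.75)*c; x=np.sqrt(.75)*a+.5*c
    tip=np.array([*pc,0])+xp*a+s*.0525*b+zn*c
    return tip,np.c_[x,b,p]
def circ(tip,A,d,r,n=60):
    t=np.linspace(0,2*np.pi,n); return tip+np.c_[r*np.cos(t),r*np.sin(t),0*t+d]@A.T
E
python3 - <<'E'
from h import *
T,S=load("top"),load("side")
out=[]
for f,(x,y,w,h) in((T,(330,146,66,50)),(S,(290,150,66,50))):
    k=6; im=cv2.resize(f["pixels"][y:y+h,x:x+w,::-1],(w*k,h*k),interpolation=cv2.INTER_CUBIC); im=cv2.convertScaleAbs(im,alpha=1.5)
    o=im.copy()
    for s in(1,-1):
        tip,A=G(-.026,.085,s=s)
        for d,r,col in((0,.0095,(0,255,255)),(-.018,.024,(0,255,0)),(-.026,.024,(255,255,0))):
            q=(proj(f,circ(tip,A,d,r))+.5-[x,y])*k
            cv2.polylines(o,[np.round(q).astype(np.int32)],True,col,1)
    out.append(np.hstack([im,o]))
cv2.imwrite("pics/ov1.png",np.vstack(out))
F=[]
for n,uv in dict(A=(228,193),B=(265,180),C=(281,225)).items():
    p=T["pixels"].astype(int); m=((p[...,2]>110)&(p[...,2]-p[...,0]>30)).astype(np.uint8); g=np.zeros_like(m); cv2.circle(g,uv,14,1,-1)
    m=cv2.morphologyEx(m*g,cv2.MORPH_CLOSE,cv2.getStructuringElement(2,(7,7))); (cx,cy),r=cv2.minEnclosingCircle(np.argwhere(m)[:,::-1].astype(np.int32))
    c=ray(T,cen(m),.037)-[0,0,.017]; print(n,c.round(4),"area",m.sum(),"exp",round(np.pi*(26.2*376/1.062/1000)**2),"yaw",np.round(yaw(T,c),2), "px",cen(m).round(1))
p=T["pixels"]; print(p[225,281],p[231,281],p[193,228],p[198,232])
E
```

```text
A [0.5548 0.3267 0.02  ] area 253 exp 270 yaw [3.72 0.53] px [226.5 192.3]
B [0.591  0.2186 0.02  ] area 253 exp 270 yaw [39.93  0.61] px [264.2 178.6]
C [0.4589 0.1775 0.02  ] area 272 exp 270 yaw [-30.43   0.93] px [279.6 224.6]
[ 58  89 162] [ 61  93 166] [ 54  84 159] [ 57  92 173]
```

View pics/ov1.png

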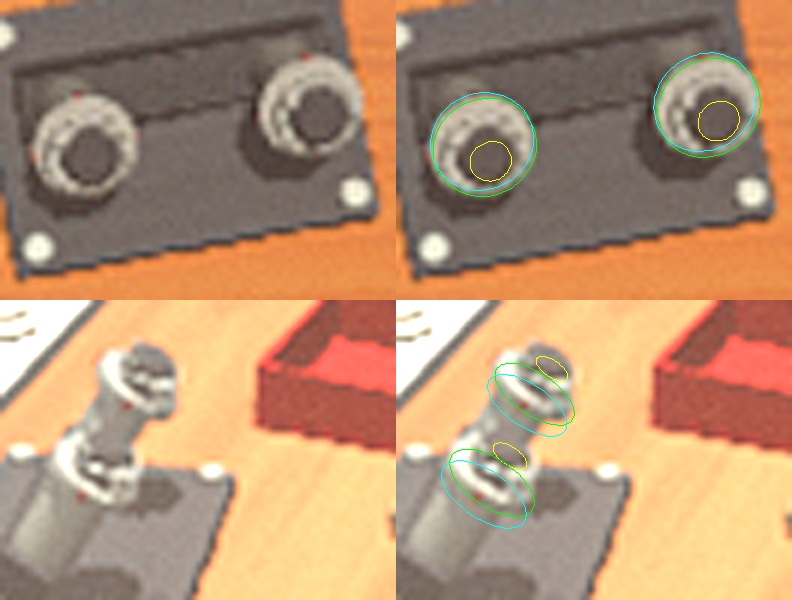

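The top overlay matches within 0.3 px. In the side view the gauge sits about 3.3 px higher than my model, so its tip is at z≈0.0945. Next I simulate the tilt corner and work out the move to cap C, the nearest blue cap, at top pixel (280,225).

```bash
cat > kin.py <<'E'
import numpy as np
from scipy.optimize import least_squares
L=[0.159,0.3717,0.5581,0.3767,0.0013,0.0976]
lo=np.array([-.856,.17,.06]);hi=np.array([2.18,2.46,2.69])
def fk(q):
    a=np.cumsum(q); return np.array([L[4]+L[1]*np.sin(a[0])+L[2]*np.sin(a[1])+L[3]*np.sin(a[2])+L[5]*np.cos(a[1]),L[0]+L[1]*np.cos(a[0])+L[2]*np.cos(a[1])+L[3]*np.cos(a[2])-L[5]*np.sin(a[1]),a[2]])
def ik(T,q,w=.3): return least_squares(lambda x:(fk(x)-T)*[1,1,w],np.clip(q,lo+1e-6,hi-1e-6),bounds=(lo,hi)).x
E
cat > plan.py <<'E'
import sys; from workcell import ctrl; import numpy as np
from scipy.spatial.transform import Rotation as R
def go(*wp,jaw=None):
    s=ctrl.state(); M=R.from_quat(s['orientation'],scalar_first=True).as_matrix()
    print('p',s['tcp_pos'].round(4),'z',M[:,2].round(3),'jaw',np.degrees(np.arctan2(M[1,1],M[0,1])).round(1),'q',s['q'].round(2))
    for w in wp: d=M.T@(np.array(w)-s['tcp_pos']); print('  cm',(d*100).round(2),'rows',(np.linalg.norm(d)/.0625).round(1))
    if jaw is not None:
        j=M.T@np.array(jaw); a=-np.arctan2(j[0],j[1]); a=(a+np.pi/2)%np.pi-np.pi/2; print('  twist',a.round(3),'or',(a-np.sign(a)*np.pi).round(3))
E
python3 - <<'E'
from kin import *; from plan import go
for w in(.2,.3,.5,.7,1.):
    q=np.array([.23726,.17017,2.69079])
    for k in range(3):
        T=fk(q); s=T[2]; q=ik(T+.06*np.array([-np.sin(s),-np.cos(s),0]),q,w)
    print(w,q.round(3),fk(q).round(3))
# obs [.137 .169 2.691] .3675 .657 2.9975
for name,(r,z,s) in dict(post=(.60,.09,2.618),post2=(.60,.15,2.618)).items(): q=ik(np.array([r,z,s]),[.1,1.2,1.5],1); print(name,q.round(2),fk(q)-[r,z,s])
az=np.radians(-30.4+90)
go((.11,.36,.17),(.459,.178,.12),(.459,.178,.008),jaw=(np.cos(az),np.sin(az),0))
E
```

```text
0.2 [0.009 0.17  2.52 ] [0.362 0.722 2.699]
0.3 [0.065 0.17  2.621] [0.357 0.689 2.856]
0.5 [0.119 0.17  2.69 ] [0.359 0.664 2.979]
0.7 [0.151 0.17  2.69 ] [0.375 0.652 3.011]
1.0 [0.145 0.215 2.69 ] [0.377 0.64  3.05 ]
post [-0.42  1.96  1.07] [ 5.96034333e-12 -1.82896753e-12  1.68798309e-12]
post2 [-0.43  1.87  1.18] [ 1.04597553e-10 -1.96302974e-11  3.20619087e-11]
p [0.0625 0.2633 0.1862] z [ 0.01   0.015 -1.   ] jaw 77.1 q [ 1.22 -0.86  1.97 -0.    2.01 -0.13]
  cm [-2.46 10.46  1.82] rows 1.7
  cm [-40.51   0.42   6.89] rows 6.6
  cm [-40.44   0.23  18.08] rows 7.1
  twist 0.305 or -2.836
```

Emit:
carry_out:
  commands:
    - [[6.8,-1.2,5.2,0.9,0],[6.8,-2.5,10.4,1.8,0],[6.8,-8.5,9,2,0.1],[6.8,-14.5,7.5,2,0.2],[6.8,-20.5,6,2,0.305]]

```text
time: 4.47
tcp_pos: [0.2784, 0.276, 0.1685]
orientation: [0.005, 0.263, 0.965, 0.01]
wrist_force: [0.0, 1.5, -0.6]
grip_width: 0.0683
```

```bash
python3 - <<'E'
from plan import *
az=np.radians(-30.4+90)
go((.459,.178,.10),(.459,.178,.008),jaw=(np.cos(az),np.sin(az),0))
E
```

```text
p [0.2784 0.276  0.1685] z [ 0.014  0.016 -1.   ] jaw 59.5 q [ 0.69 -0.51  1.8   0.    1.83 -0.35]
  cm [-20.51   0.58   6.94] rows 3.5
  cm [-20.48   0.39  16.14] rows 4.2
  twist -0.002 or 3.14
```

Emit:
carry_out:
  commands:
    - [[6.8,-6,0.2,2,0.18],[6.8,-12,0.4,4,0.36],[6.8,-18,0.5,6,0.54],[6.8,-20.5,0.6,7,0.72],[6.8,-20.5,0.6,7,0.9]]

```text
time: 5.1
tcp_pos: [0.4591, 0.1771, 0.0974]
orientation: [0.001, 0.659, 0.752, 0.009]
wrist_force: [-0.2, -0.0, -0.1]
grip_width: 0.068
```

Emit:
carry_out:
  commands:
    - [[6.8,0,0,0,0.18],[6.8,0,0,0,0.36],[6.8,0,0,0,0.54],[6.8,0,0,0,0.67],[6.8,0,0,0,0.67]]

```text
time: 5.72
tcp_pos: [0.458, 0.1787, 0.0986]
orientation: [-0.002, 0.867, 0.498, 0.009]
wrist_force: [0.0, 0.4, 0.7]
grip_width: 0.0682
```

```bash
python3 - <<'E'
from plan import *
from h import *
az=np.radians(-30.4)
go((.459,.178,.05),(.459,.178,.008),jaw=(np.cos(az),np.sin(az),0))
o=[]
for n,(x,y) in dict(top=(230,180),side=(290,200)).items():
    f=ctrl.grab_frame(n); o.append(cv2.resize(f["pixels"][y:y+90,x:x+80,::-1],(400,450),interpolation=cv2.INTER_CUBIC))
cv2.imwrite("pics/c1.png",np.hstack(o))
E
```

```text
p [0.458  0.1787 0.0986] z [ 0.014  0.013 -1.   ] jaw -30.3 q [ 0.3  -0.22  1.7   0.01  1.64  0.83]
  cm [-0.1   0.09  4.86] rows 0.8
  cm [-0.18  0.07  9.06] rows 1.4
  twist 0.002 or -3.139
```

View pics/c1.png

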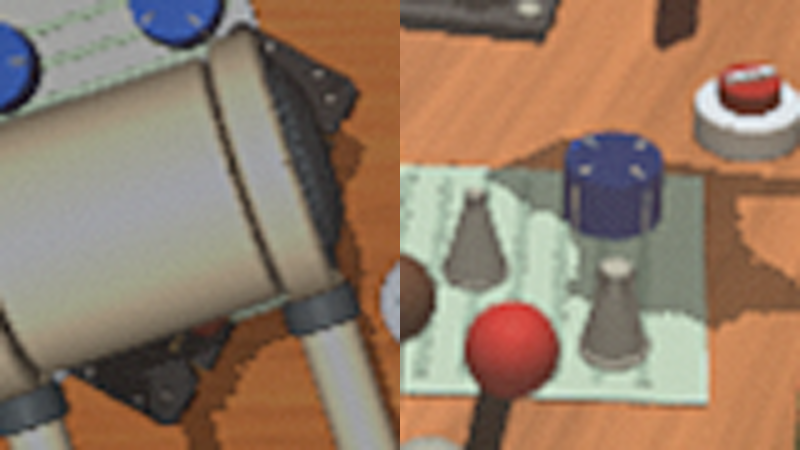

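The arm hides the top view. The side view shows cap C at crop (612,185), clear and between the fingers' sides. I descend, squeeze, then turn 90° and squeeze again to centre it.

Emit:
carry_out:
  commands:
    - [[6.8,-0.1,0.1,4.5,0],[6.8,-0.2,0.1,8.9,0],[6.8,-0.2,0.1,8.9,0],[4.8,-0.2,0.1,8.9,0],[4.8,-0.2,0.1,8.9,0]]

```text
time: 6.45
tcp_pos: [0.4585, 0.1774, 0.0091]
orientation: [-0.002, 0.867, 0.498, 0.009]
wrist_force: [1.4, -0.7, -0.2]
grip_width: 0.0516
```

Emit:
carry_out:
  commands:
    - [[4.8,0,0,0,0],[6.4,0,0,0,0],[6.4,0,0,0,-0.18],[6.4,0,0,0,-0.36],[6.4,0,0,0,-0.54]]

```text
time: 7.08
tcp_pos: [0.4601, 0.1765, 0.0101]
orientation: [0.002, 0.701, 0.713, 0.01]
wrist_force: [2.4, -3.8, 7.9]
grip_width: 0.0639
```

Emit:
carry_out:
  commands:
    - [[6.4,0,0,0,-0.18],[6.4,0,0,0,-0.36],[6.4,0,0,0,-0.54],[6.4,0,0,0,-0.72],[6.4,0,0,0,-0.9]]

```text
time: 7.7
tcp_pos: [0.4611, 0.1776, 0.0109]
orientation: [0.007, 0.321, 0.947, 0.01]
wrist_force: [4.5, 0.6, 9.6]
grip_width: 0.0643
```

Emit:
carry_out:
  commands:
    - [[6.4,0,0,0,-0.13],[6.4,0,0,0,-0.13],[4.8,0,0,0,-0.13],[4.8,0,0,0,-0.13],[4.8,0,0,0,-0.13]]

```text
time: 8.32
tcp_pos: [0.4618, 0.1777, 0.0121]
orientation: [0.008, 0.262, 0.965, 0.009]
wrist_force: [3.9, -1.6, 13.2]
grip_width: 0.0482
```

```bash
python3 - <<'E'
from plan import *
az=np.radians(59.6)
go((.459,.178,.008),jaw=(np.cos(az),np.sin(az),0))
print(ctrl.state()['wrist_force'],ctrl.state()['grip_width'])
E
```

```text
p [0.4618 0.1777 0.0121] z [ 0.021  0.014 -1.   ] jaw 59.6 q [ 0.29 -0.18  1.82  0.01  1.48 -0.75]
  cm [ 0.26 -0.13  0.4 ] rows 0.1
  twist -0.0 or 3.141
[ 3.91642942 -1.60435935 13.17059166] 0.04820202535961481
```

The grip closed to 48.2 mm, less than the 52 mm cap, and there is a 13 N upward force. I need to look.

```bash
python3 - <<'E'
from plan import *
from h import *
o=[]
for n,(x,y) in dict(top=(215,170),side=(290,200)).items():
    f=ctrl.grab_frame(n); pickle.dump(f,open(f"g_{n}.pkl","wb")); o.append(cv2.resize(f["pixels"][y:y+90,x:x+80,::-1],(400,450),interpolation=cv2.INTER_CUBIC))
cv2.imwrite("pics/c2.png",np.hstack(o))
E
```

```text
(no output)
```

View pics/c2.png

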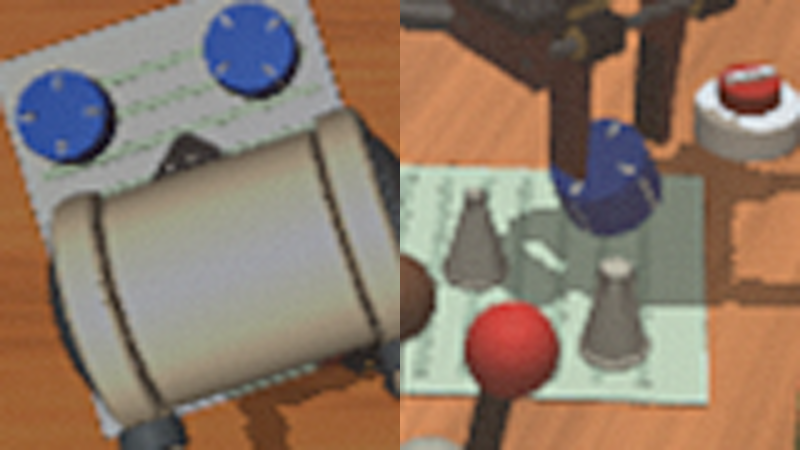

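```bash
python3 - <<'E'
from h import *
S=pickle.load(open("g_side.pkl","rb")); p=np.array([.4618,.1777,.0121]); j=np.array([.506,.8625,0])
for k in(-.024,0,.024,-.0375,.0375):
    for z in(0,.05): u=proj(S,p+k*j+[0,0,z])[0]; print(k,z,"px",u.round(1),"crop",((u-[290,200])*5+[400,0]).round(0))
u=proj(S,np.array([.459,.178,.037]))[0]; print("captop crop",((u-[290,200])*5+[400,0]).round(0))
s0=load("side"); u=np.array([290+(612-400)/5,200+157/5]); print("cap top seen in side (612,157):",ray(s0,u,.037))
E
```

```text
-0.024 0 px [337.8 235.2] crop [639. 176.]
-0.024 0.05 px [338.5 219.1] crop [642.  96.]
0 0 px [331.  238.4] crop [605. 192.]
0 0.05 px [331.6 222.2] crop [608. 111.]
0.024 0 px [324.1 241.7] crop [570. 209.]
0.024 0.05 px [324.5 225.4] crop [572. 127.]
-0.0375 0 px [341.6 233.4] crop [658. 167.]
-0.0375 0.05 px [342.3 217.4] crop [662.  87.]
0.0375 0 px [320.1 243.6] crop [550. 218.]
0.0375 0.05 px [320.4 227.2] crop [552. 136.]
captop crop [611. 154.]
cap top seen in side (612,157): [0.45772931 0.18097022 0.037     ]
```

The fingertips sit about 15 mm higher than the TCP when open, so the grip only caught the top edge and tipped the cap. I open, rise and look again.

Emit:
carry_out:
  commands:
    - [[6.0,0,0,0,0],[8.0,0,0,0,0],[8.0,0,0,0,0],[8.0,0,0,-4,0],[8.0,0,0,-8,0]]

```text
time: 9.05
tcp_pos: [0.4559, 0.1758, 0.0877]
orientation: [0.003, 0.262, 0.965, 0.006]
wrist_force: [1.6, -0.5, 0.8]
grip_width: 0.0798
```

Emit:
carry_out:
  commands:
    - [[8.0,0,-3,-4,0],[8.0,0,-7,-8,0],[8.0,0,-13,-8,0],[8.0,0,-19,-8,0],[8.0,0,-19,-8,0]]

```text
time: 9.68
tcp_pos: [0.3586, 0.0085, 0.165]
orientation: [0.004, 0.265, 0.964, 0.006]
wrist_force: [0.4, -0.4, -0.4]
grip_width: 0.08
```

```bash
python3 st.py; python3 - <<'E'
from plan import *
from h import *
o=[]
for n,(x,y) in dict(top=(215,160),side=(270,170)).items():
    f=ctrl.grab_frame(n); pickle.dump(f,open(f"g_{n}.pkl","wb")); o.append(cv2.resize(f["pixels"][y:y+100,x:x+100,::-1],(400,400),interpolation=cv2.INTER_CUBIC))
cv2.imwrite("pics/c3.png",np.hstack(o))
f=pickle.load(open("g_top.pkl","rb"))
for uv in((227,192),(264,179),(280,225)):
    p=f["pixels"].astype(int); m=((p[...,2]>110)&(p[...,2]-p[...,0]>30)).astype(np.uint8); g=np.zeros_like(m); cv2.circle(g,uv,18,1,-1)
    m=cv2.morphologyEx(m*g,cv2.MORPH_CLOSE,cv2.getStructuringElement(2,(7,7))); c=ray(f,cen(m),.037)-[0,0,.017]; print(c.round(4),m.sum(),np.round(yaw(f,c),2))
E
```

```text
t 9.68 q [-0.0828 -0.5961  1.861   0.0115  1.8658 -1.1141] p [0.3586 0.0085 0.165 ] F [ 0.4 -0.4 -0.4] w 0.08
z [ 0.0117  0.0101 -0.9999] y [0.5107 0.8597 0.0146]
[0.5548 0.3267 0.02  ] 253 [4.24 0.53]
[0.591  0.2187 0.02  ] 252 [39.83  0.6 ]
[0.4579 0.1668 0.02  ] 270 [-16.83   0.73]
```

View pics/c3.png

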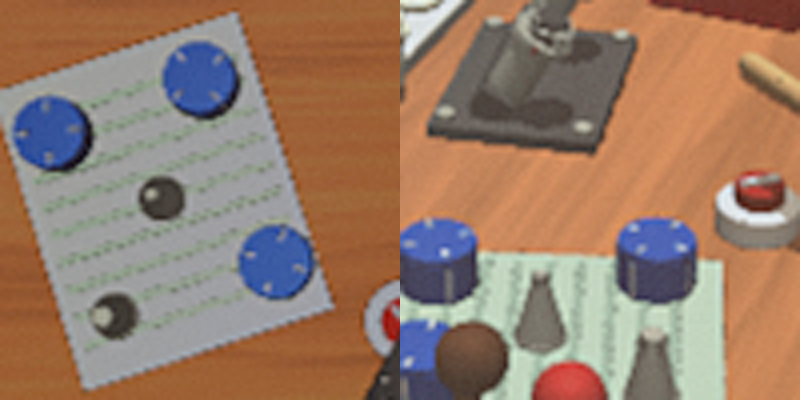

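```bash
python3 - <<'E'
from h import *
S=load("side"); p=np.array([.1337,.5846,.1945]); j=np.array([.2228,.9749,0])
for k in(.044,.0575,-.044,-.0575):
    for dz in(0,.01,.02,.03): print(k,dz,proj(S,p+k*j+[0,0,dz])[0].round(1))
im=S["pixels"][270:345,420:500,::-1]; cv2.imwrite("pics/f0.png",cv2.resize(im,(640,600),interpolation=cv2.INTER_CUBIC))
E
```

```text
0.044 0 [448.8 343.1]
0.044 0.01 [449.8 338.1]
0.044 0.02 [450.9 332.9]
0.044 0.03 [452.  327.7]
0.0575 0 [445.7 349.3]
0.0575 0.01 [446.7 344.2]
0.0575 0.02 [447.8 339. ]
0.0575 0.03 [448.9 333.7]
-0.044 0 [466.9 307.3]
-0.044 0.01 [468.  302.4]
-0.044 0.02 [469.1 297.5]
-0.044 0.03 [470.2 292.6]
-0.0575 0 [469.4 302.4]
-0.0575 0.01 [470.5 297.5]
-0.0575 0.02 [471.6 292.7]
-0.0575 0.03 [472.7 287.7]
```

View pics/f0.png

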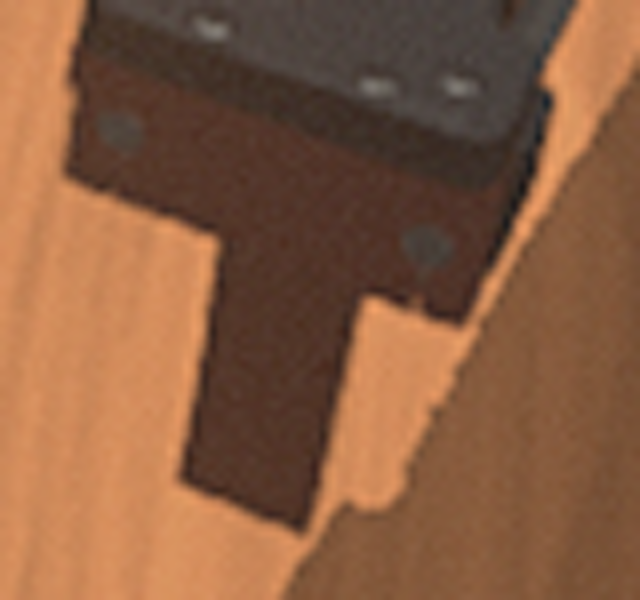

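```bash
python3 - <<'E'
from plan import *
az=np.radians(-16.8)
go((.458,.167,.07),(.458,.167,.01),jaw=(np.cos(az),np.sin(az),0))
E
```

```text
p [0.3597 0.0109 0.1645] z [ 0.011  0.011 -1.   ] jaw 59.5 q [-0.08 -0.59  1.86  0.01  1.86 -1.11]
  cm [-0.53 18.29  9.73] rows 3.3
  cm [-0.51 18.2  15.73] rows 3.8
  twist 1.332 or -1.809
```

Emit:
carry_out:
  commands:
    - [[8.0,0,6,0,0.18],[8.0,-0.2,12,0,0.36],[8.0,-0.5,18.2,0,0.54],[8.0,-0.5,18.2,3,0.72],[8.0,-0.5,18.2,5,0.9]]

```text
time: 10.4
tcp_pos: [0.4559, 0.1695, 0.1139]
orientation: [-0.002, 0.647, 0.762, 0.006]
wrist_force: [-0.7, -0.6, -0.5]
grip_width: 0.0799
```

Emit:
carry_out:
  commands:
    - [[8.0,0,0,3,0.18],[8.0,0,0,6,0.36],[8.0,0,0,8,0.43],[8.0,0,0,8,0.43]]

```text
time: 10.9
tcp_pos: [0.4553, 0.1684, 0.034]
orientation: [-0.003, 0.793, 0.609, 0.005]
wrist_force: [-0.5, 0.0, -0.0]
grip_width: 0.0798
```

```bash
python3 - <<'E'
from plan import *
az=np.radians(-16.8)
go((.458,.167,.01),(.458,.167,-.006),jaw=(np.cos(az),np.sin(az),0)); print(ctrl.state()['wrist_force'])
E
```

```text
p [0.4553 0.1684 0.034 ] z [ 0.004  0.01  -1.   ] jaw -15.0 q [ 0.28 -0.2   1.8   0.01  1.54  0.54]
  cm [-0.09  0.29  2.4 ] rows 0.4
  cm [-0.11  0.29  4.  ] rows 0.6
  twist 0.031 or -3.111
[-0.51145793  0.01429755 -0.02379256]
```

Emit:
carry_out:
  commands:
    - [[8.0,-0.1,0.3,1.5,0.03],[8.0,-0.1,0.3,2.7,0.03]]

```text
time: 11.15
tcp_pos: [0.4602, 0.166, 0.009]
orientation: [-0.002, 0.803, 0.595, 0.007]
wrist_force: [-0.1, 0.3, -0.7]
grip_width: 0.0801
```

Emit:
carry_out:
  commands:
    - [[8.0,0,0,0.5,0],[8.0,0,0,0.5,0]]

```text
time: 11.4
tcp_pos: [0.4595, 0.1655, 0.0039]
orientation: [-0.002, 0.803, 0.595, 0.006]
wrist_force: [0.1, -0.1, 0.3]
grip_width: 0.0802
```

```bash
python3 st.py; python3 - <<'E'
from h import *
from workcell import ctrl
f=ctrl.grab_frame("side"); pickle.dump(f,open("g_side.pkl","wb"))
cv2.imwrite("pics/c4.png",cv2.resize(f["pixels"][175:250,280:380,::-1],(800,600),interpolation=cv2.INTER_CUBIC))
E
```

```text
t 11.4 q [ 0.2696 -0.1759  1.8316  0.0085  1.4756  0.5643] p [0.4595 0.1655 0.0039] F [ 0.1 -0.1  0.3] w 0.0802
z [ 0.0077  0.0109 -0.9999] y [ 0.9566 -0.2912  0.0042]
```

View pics/c4.png

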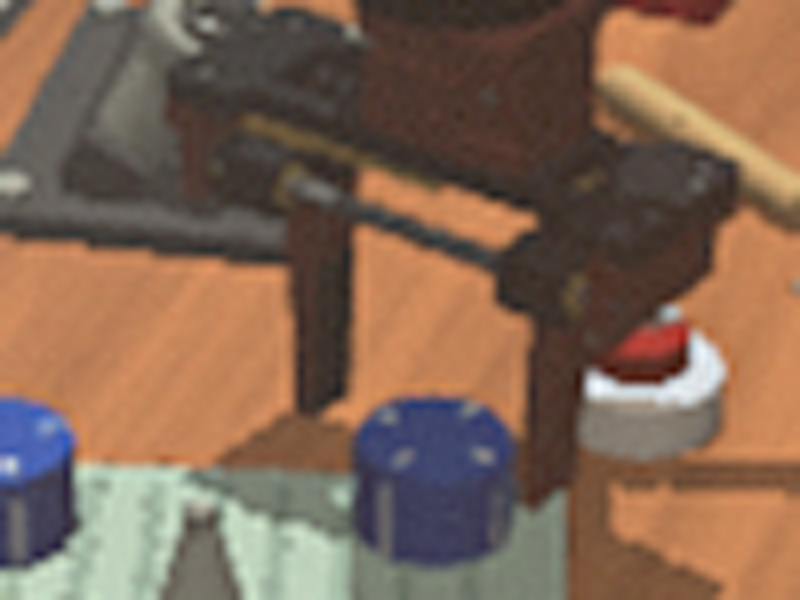

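The side view shows the fingertips at crop (322,410) and (545,500), still roughly 25 mm above the mat, though the TCP reads 0.004. I keep descending in small steps and watch the force.

Emit:
carry_out:
  commands:
    - [[8.0,0,0,0.5,0],[8.0,0,0,0.5,0]]

```text
time: 11.7
tcp_pos: [0.4596, 0.1656, -0.001]
orientation: [-0.002, 0.804, 0.595, 0.007]
wrist_force: [0.3, -0.1, -0.1]
grip_width: 0.0798
```

Emit:
carry_out:
  commands:
    - [[8.0,0,0,0.4,0],[8.0,0,0,0.4,0]]

```text
time: 11.95
tcp_pos: [0.4596, 0.1657, -0.0051]
orientation: [-0.002, 0.803, 0.595, 0.006]
wrist_force: [0.8, -0.8, 0.5]
grip_width: 0.0799
```

```bash
python3 st.py
```

```text
t 11.95 q [ 0.2698 -0.1687  1.8416  0.0085  1.4582  0.5644] p [ 0.4596  0.1657 -0.0051] F [ 0.8 -0.8  0.5] w 0.0799
z [ 0.0079  0.011  -0.9999] y [ 0.9566 -0.2913  0.0043]
```

Emit:
carry_out:
  commands:
    - [[8.0,0,0,0.3,0],[8.0,0,0,0.5,0]]

```text
time: 12.2
tcp_pos: [0.4598, 0.1658, -0.01]
orientation: [-0.002, 0.804, 0.595, 0.007]
wrist_force: [-0.2, 0.5, 0.5]
grip_width: 0.0796
```

Emit:
carry_out:
  commands:
    - [[8.0,0,0,0.2,0],[8.0,0,0,0.3,0]]

```text
time: 12.45
tcp_pos: [0.4598, 0.1658, -0.0129]
orientation: [-0.002, 0.803, 0.595, 0.007]
wrist_force: [-0.6, -0.3, 0.6]
grip_width: 0.0802
```

Emit:
carry_out:
  commands:
    - [[8.0,0,0,0.2,0],[8.0,0,0,0.3,0]]

```text
time: 12.7
tcp_pos: [0.4598, 0.1658, -0.0159]
orientation: [-0.002, 0.804, 0.595, 0.007]
wrist_force: [0.3, 0.6, -0.0]
grip_width: 0.0804
```

Emit:
carry_out:
  commands:
    - [[8.0,0,0,-0.6,0],[4.8,0,0,-0.6,0],[4.8,0,0,-0.6,0],[4.8,0,0,-0.6,0],[4.8,0,0,-0.6,0]]

```text
time: 13.32
tcp_pos: [0.4597, 0.1658, -0.0098]
orientation: [-0.002, 0.804, 0.595, 0.007]
wrist_force: [-0.6, 0.4, -0.1]
grip_width: 0.0512
```

```bash
python3 st.py;  python3 - <<'E'
from h import *
from workcell import ctrl
f=ctrl.grab_frame("side"); pickle.dump(f,open("g_side.pkl","wb"))
cv2.imwrite("pics/c5.png",cv2.resize(f["pixels"][175:250,280:380,::-1],(800,600),interpolation=cv2.INTER_CUBIC))
E
```

```text
t 13.32 q [ 0.2699 -0.1647  1.8466  0.0086  1.4488  0.5645] p [ 0.4597  0.1658 -0.0098] F [-0.6  0.4 -0.1] w 0.0512
z [ 0.0082  0.0111 -0.9999] y [ 0.9566 -0.2913  0.0046]
```

View pics/c5.png

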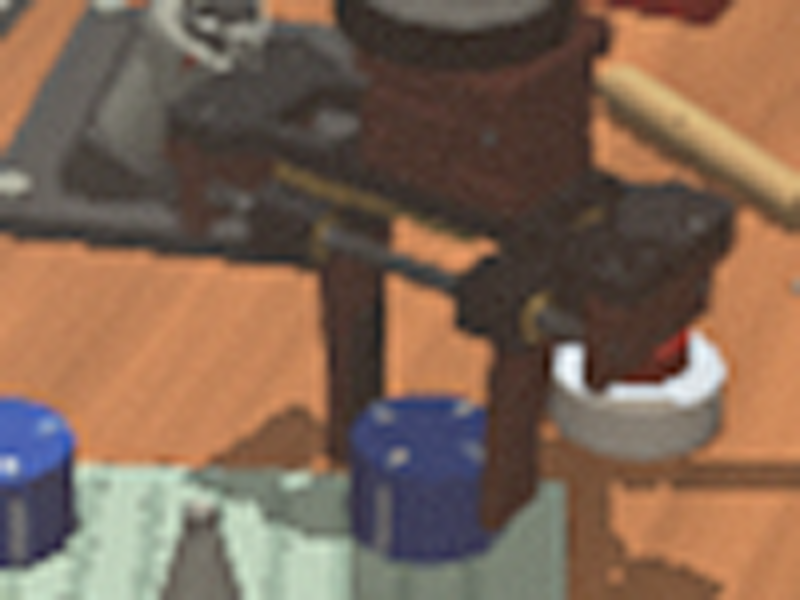

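The fingers straddle the cap fully, and the grip reads 51.2 mm, which fits a 52 mm cap. Tips are about 25 mm behind the reported TCP, with straight slides. Next: open, turn 90°, re-grip, lift.

Emit:
carry_out:
  commands:
    - [[7.2,0,0,0,0],[7.2,0,0,0,0],[7.2,0,0,0,-0.18],[7.2,0,0,0,-0.36],[7.2,0,0,0,-0.54]]

```text
time: 14.0
tcp_pos: [0.4598, 0.1658, -0.0098]
orientation: [-0.0, 0.613, 0.79, 0.007]
wrist_force: [-0.3, -0.5, -0.6]
grip_width: 0.0724
```

Emit:
carry_out:
  commands:
    - [[7.2,0,0,0,-0.18],[7.2,0,0,0,-0.36],[7.2,0,0,0,-0.54],[7.2,0,0,0,-0.72],[7.2,0,0,0,-0.9]]

```text
time: 14.62
tcp_pos: [0.4598, 0.1658, -0.0098]
orientation: [0.003, 0.209, 0.978, 0.006]
wrist_force: [0.3, -0.3, 0.4]
grip_width: 0.072
```

Emit:
carry_out:
  commands:
    - [[7.2,0,0,0,-0.13],[4.8,0,0,0,-0.13],[4.8,0,0,0,-0.13],[4.8,0,0,0,-0.13],[4.8,0,0,0,-0.13]]

```text
time: 15.25
tcp_pos: [0.4598, 0.1658, -0.0097]
orientation: [0.003, 0.148, 0.989, 0.006]
wrist_force: [-0.8, -0.2, 0.1]
grip_width: 0.0517
```

```bash
python3 st.py
```

```text
t 15.25 q [ 0.27   -0.1647  1.8465  0.0086  1.4487 -1.0047] p [ 0.4598  0.1658 -0.0097] F [-0.8 -0.2  0.1] w 0.0517
z [ 0.0084  0.0111 -0.9999] y [0.2927 0.9561 0.0131]
```

```bash
python3 - <<'E'
from kin import *; from plan import go
q=ik(np.array([.42,.60,np.pi-.012]),[.1,.5,2.5],1); print(q,fk(q))
for k in range(22):
    T=fk(q); s=T[2]; q=ik(T+.06*np.array([-np.sin(s),-np.cos(s),0]),q,.55)
    if k%3==0: print(k,q.round(3),fk(q).round(3))
az=np.radians(98.4)
go((.4155,.0614,.28),(.4155,.0614,.6),jaw=(np.cos(az),np.sin(az),0))
E
```

```text
[0.20211512 0.26742407 2.66005345] [0.41999998 0.59999994 3.12959264]
0 [0.224 0.177 2.69 ] [0.41  0.621 3.091]
3 [0.119 0.17  2.69 ] [0.359 0.664 2.979]
6 [0.009 0.17  2.69 ] [0.301 0.7   2.869]
9 [-0.101  0.17   2.69 ] [0.24  0.729 2.759]
12 [-0.211  0.17   2.69 ] [0.176 0.752 2.649]
15 [-0.321  0.17   2.69 ] [0.11  0.768 2.539]
18 [-0.431  0.17   2.69 ] [0.043 0.776 2.429]
21 [-0.541  0.17   2.69 ] [-0.025  0.777  2.319]
p [ 0.4598  0.1658 -0.0097] z [ 0.008  0.011 -1.   ] jaw 73.0 q [ 0.27 -0.16  1.85  0.01  1.45 -1.  ]
  cm [  1.04 -10.9  -29.12] rows 5.0
  cm [  0.89 -10.48 -61.12] rows 9.9
  twist -0.444 or 2.698
```

Emit:
carry_out:
  commands:
    - [[4.8,0,0,-6,0],[4.8,0.2,-1.5,-12,-0.1],[4.8,0.5,-4,-17.5,-0.2],[4.8,0.7,-6.5,-23,-0.3],[4.8,0.9,-9,-29,-0.444]]

```text
time: 15.88
tcp_pos: [0.4221, 0.0793, 0.2782]
orientation: [0.005, -0.076, 0.997, 0.005]
wrist_force: [1.3, 0.3, -0.4]
grip_width: 0.0516
```

```bash
python3 - <<'E'
from plan import *
az=np.radians(98.4)
go((.4155,.0614,.6),jaw=(np.cos(az),np.sin(az),0)); print(ctrl.state()['wrist_force'],ctrl.state()['grip_width'])
E
```

```text
p [0.4221 0.0793 0.2782] z [ 0.008  0.011 -1.   ] jaw 98.7 q [ 0.1  -0.34  1.48  0.01  1.99 -1.62]
  cm [  0.61  -1.36 -32.2 ] rows 5.2
  twist 0.005 or -3.137
[ 1.31617535  0.27708605 -0.41249859] 0.05163200117781204
```

Holding the cap (51.6 mm). I go up to the corner, then tilt.

Emit:
carry_out:
  commands:
    - [[4.8,0.6,-1.4,-6,0],[4.8,0.6,-1.4,-12,0],[4.8,0.6,-1.4,-18,0],[4.8,0.6,-1.4,-24,0],[4.8,0.6,-1.4,-30,0]]

```text
time: 16.5
tcp_pos: [0.4164, 0.0621, 0.5705]
orientation: [0.006, -0.073, 0.997, 0.005]
wrist_force: [-0.1, 0.1, 0.5]
grip_width: 0.0519
```

Emit:
carry_out:
  commands:
    - [[4.8,0,0,-6,0]]

```text
time: 16.62
tcp_pos: [0.4178, 0.0619, 0.6074]
orientation: [0.014, -0.073, 0.997, 0.005]
wrist_force: [0.9, -0.3, 0.2]
grip_width: 0.0515
```

Emit:
carry_out:
  commands:
    - [[4.8,0,0,-6,0]]

```text
time: 16.75
tcp_pos: [0.4081, 0.0599, 0.6208]
orientation: [0.025, -0.073, 0.997, 0.006]
wrist_force: [-5.5, -0.4, 0.2]
grip_width: 0.052
```

Emit:
carry_out:
  commands:
    - [[4.8,0,0,-6,0]]

```text
time: 16.88
tcp_pos: [0.3929, 0.0574, 0.634]
orientation: [0.042, -0.073, 0.996, 0.007]
wrist_force: [0.4, -0.4, 0.1]
grip_width: 0.0518
```

Emit:
carry_out:
  commands:
    - [[4.8,0,0,-6,0]]

```text
time: 17.0
tcp_pos: [0.3738, 0.0549, 0.6497]
orientation: [0.062, -0.073, 0.995, 0.007]
wrist_force: [-0.3, 0.4, -0.7]
grip_width: 0.0515
```

Emit:
carry_out:
  commands:
    - [[4.8,0,0,-6,0]]

```text
time: 17.12
tcp_pos: [0.3573, 0.0525, 0.6622]
orientation: [0.079, -0.073, 0.994, 0.008]
wrist_force: [0.9, 0.2, -0.8]
grip_width: 0.0515
```

Emit:
carry_out:
  commands:
    - [[4.8,0,0,-6,0]]

```text
time: 17.25
tcp_pos: [0.3418, 0.0502, 0.6732]
orientation: [0.095, -0.073, 0.993, 0.008]
wrist_force: [-0.4, 0.1, -0.5]
grip_width: 0.0521
```

```bash
python3 st.py
```

```text
t 17.25 q [ 0.0186  0.0921  0.1692  0.0603  2.6911 -1.6421] p [0.3418 0.0502 0.6732] F [-0.4  0.1 -0.5] w 0.0521
z [ 0.1868  0.0297 -0.982 ] y [-0.1464  0.9892  0.0021]
```

Emit:
carry_out:
  commands:
    - [[4.8,0,1,-6,0]]

```text
time: 17.38
tcp_pos: [0.3245, 0.0575, 0.6833]
orientation: [0.11, -0.072, 0.991, 0.009]
wrist_force: [-0.2, -0.1, -1.0]
grip_width: 0.0518
```

Emit:
carry_out:
  commands:
    - [[4.8,0,1,-6,0]]

```text
time: 17.5
tcp_pos: [0.3062, 0.065, 0.6932]
orientation: [0.125, -0.072, 0.989, 0.01]
wrist_force: [0.0, -0.3, 0.5]
grip_width: 0.0517
```

Emit:
carry_out:
  commands:
    - [[4.8,0,1,-6,0]]

```text
time: 17.62
tcp_pos: [0.2873, 0.0718, 0.7025]
orientation: [0.14, -0.073, 0.987, 0.012]
wrist_force: [0.1, 0.6, -0.4]
grip_width: 0.0515
```

Emit:
carry_out:
  commands:
    - [[4.8,0,1,-6,0]]

```text
time: 17.75
tcp_pos: [0.2677, 0.0782, 0.7112]
orientation: [0.155, -0.073, 0.985, 0.013]
wrist_force: [-0.0, 0.2, -0.7]
grip_width: 0.0518
```

Emit:
carry_out:
  commands:
    - [[4.8,0,1,-6,0]]

```text
time: 17.88
tcp_pos: [0.2474, 0.0841, 0.7193]
orientation: [0.17, -0.072, 0.983, 0.015]
wrist_force: [1.1, 0.8, -0.8]
grip_width: 0.0514
```

```bash
python3 st.py
```

```text
t 17.88 q [ 0.2303 -0.0613  0.1699 -0.0525  2.6911 -1.5389] p [0.2474 0.0841 0.7193] F [ 1.1  0.8 -0.8] w 0.0514
z [ 0.331   0.0541 -0.9421] y [-0.1475  0.9891  0.005 ]
```

Emit:
carry_out:
  commands:
    - [[4.8,0,-0.5,-6,0]]

```text
time: 18.0
tcp_pos: [0.2307, 0.0768, 0.7275]
orientation: [0.186, -0.074, 0.98, 0.017]
wrist_force: [-0.3, -0.3, -0.9]
grip_width: 0.0517
```

Emit:
carry_out:
  commands:
    - [[4.8,0,-0.5,-6,0]]

```text
time: 18.12
tcp_pos: [0.214, 0.0695, 0.7352]
orientation: [0.202, -0.072, 0.977, 0.017]
wrist_force: [0.3, 0.2, 0.3]
grip_width: 0.0519
```

Emit:
carry_out:
  commands:
    - [[4.8,0,-0.5,-6,0]]

```text
time: 18.25
tcp_pos: [0.1964, 0.0641, 0.742]
orientation: [0.218, -0.071, 0.973, 0.017]
wrist_force: [-0.0, -0.0, 0.1]
grip_width: 0.0515
```

Emit:
carry_out:
  commands:
    - [[4.8,0,-0.5,-6,0]]

```text
time: 18.38
tcp_pos: [0.1747, 0.0599, 0.7474]
orientation: [0.231, -0.067, 0.97, 0.014]
wrist_force: [-0.7, 1.4, 0.3]
grip_width: 0.0518
```

Emit:
carry_out:
  commands:
    - [[4.8,0,-0.5,-6,0]]

```text
time: 18.5
tcp_pos: [0.1549, 0.0521, 0.7508]
orientation: [0.24, -0.068, 0.968, 0.016]
wrist_force: [-0.4, 0.2, 0.1]
grip_width: 0.0517
```

```bash
python3 st.py
```

```text
t 18.5 q [ 0.5408 -0.2082  0.1694 -0.4358  2.6913 -1.6091] p [0.1549 0.0521 0.7508] F [-0.4  0.2  0.1] w 0.0517
z [ 0.4625  0.0635 -0.8843] y [-0.1387  0.9903 -0.0015]
```

Emit:
carry_out:
  commands:
    - [[4.8,0,0,-6,0]]

```text
time: 18.62
tcp_pos: [0.1397, 0.0435, 0.7549]
orientation: [0.252, -0.074, 0.965, 0.022]
wrist_force: [0.0, 0.3, -1.0]
grip_width: 0.0514
```

Emit:
carry_out:
  commands:
    - [[4.8,0,0,-6,0]]

```text
time: 18.75
tcp_pos: [0.125, 0.035, 0.7595]
orientation: [0.267, -0.073, 0.961, 0.025]
wrist_force: [0.1, -0.3, 0.3]
grip_width: 0.0518
```

```bash
python3 st.py; python3 - <<'E'
from plan import *; from h import *
tip,A=G(-.0276,.0945,pc=(.630,-.0568)); p=A[:,2]; c=lambda d: tip+p*(d-.018)   # d: cap centre above shoulder
print("tip",tip,"p",p)
M=-p*.030
go(c(.10)+M,c(.034)+M,jaw=A[:,1])
E
```

```text
t 18.75 q [ 0.5037 -0.2683  0.1699 -0.3991  2.691  -1.6279] p [0.125  0.035  0.7595] F [ 0.1 -0.3  0.3] w 0.0518
z [ 0.5089  0.0872 -0.8564] y [-0.1545  0.988   0.0088]
tip [ 0.59502672 -0.00889509  0.0945    ] p [-0.49463617 -0.07304151  0.8660254 ]
p [0.125  0.035  0.7595] z [ 0.509  0.087 -0.856] jaw 98.9 q [ 0.5  -0.27  0.17 -0.4   2.69 -1.63]
  cm [ -5.01 -12.12  75.29] rows 12.2
  cm [ -4.88 -12.2   81.89] rows 13.3
  twist 0.003 or -3.139
```

Emit:
carry_out:
  commands:
    - [[4.8,-1,-2,6,0],[4.8,-2,-4,12,0],[4.8,-3,-6.5,18,0],[4.8,-4,-9,24,0],[4.8,-5,-11,30,0]]

```text
time: 19.38
tcp_pos: [0.1433, 0.0026, 0.6962]
orientation: [0.243, -0.068, 0.967, 0.026]
wrist_force: [-0.3, -0.5, -0.4]
grip_width: 0.0518
```

Emit:
carry_out:
  commands:
    - [[4.8,0,-0.5,6,0],[4.8,0,-1,12,0],[4.8,0,-1,18,0],[4.8,0,-1,24,0],[4.8,0,-1,30,0]]

```text
time: 20.0
tcp_pos: [0.1711, -0.0016, 0.5779]
orientation: [0.256, -0.069, 0.964, 0.031]
wrist_force: [1.7, -1.3, -2.5]
grip_width: 0.0518
```

```bash
cat > tgt.py <<'E'
from plan import *; from h import *
def target(s=1,off=.030,corr=(0,0,0)):
    tip,A=G(-.0276,.0945,pc=(.630,-.0568),s=s); p=A[:,2]
    return (lambda d: tip+np.array(corr)+p*(d-.018-off)),A
E
python3 st.py; python3 - <<'E'
from tgt import *
c,A=target(); go(c(.10),c(.06),c(.034),jaw=A[:,1])
E
```

```text
t 20.0 q [ 2.2738 -0.8565  1.1645 -1.5021  2.6911 -0.8714] p [ 0.1711 -0.0016  0.5779] F [ 1.7 -1.3 -2.5] w 0.0518
z [ 0.4894  0.0943 -0.8669] y [-0.1488  0.9886  0.0236]
p [ 0.1711 -0.0016  0.5779] z [ 0.489  0.094 -0.867] jaw 98.6 q [ 2.27 -0.86  1.16 -1.5   2.69 -0.87]
  cm [-12.26  -8.05  57.38] rows 9.5
  cm [-12.27  -8.14  61.38] rows 10.1
  cm [-12.28  -8.2   63.98] rows 10.5
  twist -0.009 or 3.132
```

```bash
python3 - <<'E'
from kin import *; from plan import go
for z in(.75,.7,.6,.5,.4,.3,.2):
    ok=[]
    for r in np.arange(.1,.75,.04):
        b=min((ik(np.array([r,z,2.6]),q0,1) for q0 in([-.5,1.3,1.8],[.1,.6,2.])),key=lambda q:np.abs(fk(q)-[r,z,2.6]).max())
        if np.abs(fk(b)-[r,z,2.6]).max()<.002: ok.append((round(r,2),round(b[0],2)))
    print(z,ok[:1],ok[-1:])
go((.20,.03,.72),(.30,.03,.68),(.36,.03,.55),(.42,0,.4))
E
```

```text
0.75 [(np.float64(0.14), np.float64(-0.33))] [(np.float64(0.34), np.float64(-0.05))]
0.7 [(np.float64(0.1), np.float64(-0.59))] [(np.float64(0.5), np.float64(0.07))]
0.6 [(np.float64(0.14), np.float64(-0.86))] [(np.float64(0.7), np.float64(0.31))]
0.5 [(np.float64(0.3), np.float64(-0.85))] [(np.float64(0.74), np.float64(0.17))]
0.4 [(np.float64(0.38), np.float64(-0.86))] [(np.float64(0.74), np.float64(0.03))]
0.3 [(np.float64(0.46), np.float64(-0.79))] [(np.float64(0.74), np.float64(-0.04))]
0.2 [(np.float64(0.5), np.float64(-0.75))] [(np.float64(0.74), np.float64(-0.06))]
p [ 0.1711 -0.0016  0.5779] z [ 0.489  0.094 -0.867] jaw 98.6 q [ 2.27 -0.86  1.16 -1.5   2.69 -0.87]
  cm [ -9.93   3.03 -10.61] rows 2.4
  cm [-16.53   1.45  -2.25] rows 2.7
  cm [-15.22   0.25  11.96] rows 3.1
  cm [-12.55  -3.96  27.62] rows 4.9
```

Emit:
carry_out:
  commands:
    - [[4.8,-5,1.5,-5,0],[4.8,-10,1.5,-5,0],[4.8,-14,1.5,-4,0],[4.8,-17,1.5,-2.5,0],[4.8,-17,1.5,-2.5,0]]

```text
time: 20.62
tcp_pos: [0.158, -0.0011, 0.6271]
orientation: [0.239, -0.071, 0.968, 0.035]
wrist_force: [0.1, 0.1, -0.9]
grip_width: 0.052
```

```bash
python3 st.py; python3 - <<'E'
from plan import go
go((.30,.03,.66),(.36,.03,.58))
E
```

```text
t 20.62 q [ 2.1736 -0.7187  0.9478 -1.5046  2.6911 -0.9958] p [ 0.158  -0.0011  0.6271] F [ 0.1  0.1 -0.9] w 0.052
z [ 0.4579  0.101  -0.8832] y [-0.1539  0.9875  0.0331]
p [ 0.158  -0.0011  0.6271] z [ 0.458  0.101 -0.883] jaw 98.9 q [ 2.17 -0.72  0.95 -1.5   2.69 -1.  ]
  cm [-14.35   1.     3.91] rows 2.4
  cm [-15.86  -0.19  13.73] rows 3.4
```

Emit:
carry_out:
  commands:
    - [[4.8,2.9,6.6,-1.3,0],[4.8,2.9,6.6,-1.3,0],[4.8,1.6,9,-0.5,0],[4.8,0.3,11,0.2,0],[4.8,0.3,11,0.2,0]]

```text
time: 21.25
tcp_pos: [0.1391, 0.1086, 0.6276]
orientation: [0.239, -0.072, 0.968, 0.034]
wrist_force: [-0.1, 0.6, -0.1]
grip_width: 0.0517
```

```bash
python3 st.py; python3 - <<'E'
from plan import go
b=(.158,-.0011,.6271)
go((.22,.134,.627),(.315,.074,.627),(.36,.05,.6))
E
```

```text
t 21.25 q [ 1.5639 -0.5925  0.9348 -0.8607  2.4933 -0.9313] p [0.1391 0.1086 0.6276] F [-0.1  0.6 -0.1] w 0.0517
z [ 0.4586  0.1001 -0.883 ] y [-0.1556  0.9873  0.0312]
p [0.1391 0.1086 0.6276] z [ 0.459  0.1   -0.883] jaw 99.0 q [ 1.56 -0.59  0.93 -0.86  2.49 -0.93]
  cm [-7.37  1.25  4.02] rows 1.4
  cm [-14.94  -6.15   7.77] rows 2.9
  cm [-17.32  -9.31  11.98] rows 3.7
```

Unwinding works as predicted (q1 is back to 1.56 and q4 is off its limit). I continue outward.

Emit:
carry_out:
  commands:
    - [[4.8,-4,1.2,2,0],[4.8,-7.4,1.2,4,0],[4.8,-11,-2.5,6,0],[4.8,-15,-6,7.8,0],[4.8,-17.3,-9,12,0]]

```text
time: 21.88
tcp_pos: [0.2443, 0.1083, 0.6188]
orientation: [0.233, -0.075, 0.969, 0.03]
wrist_force: [0.5, 1.4, -1.9]
grip_width: 0.0517
```

```bash
python3 st.py; python3 - <<'E'
from tgt import *
c,A=target(); go(c(.20),c(.10),jaw=A[:,1]); print(c(.2),c(.1))
E
```

```text
t 21.88 q [ 0.4382 -0.5644  0.9484 -0.1403  2.2888 -1.404 ] p [0.2443 0.1083 0.6188] F [ 0.5  1.4 -1.9] w 0.0517
z [ 0.4476  0.0935 -0.8893] y [-0.1588  0.987   0.0238]
p [0.2443 0.1083 0.6188] z [ 0.448  0.093 -0.889] jaw 99.1 q [ 0.44 -0.56  0.95 -0.14  2.29 -1.4 ]
  cm [ -4.64 -17.97  46.06] rows 7.9
  cm [ -5.13 -18.24  56.04] rows 9.5
  twist 0.001 or -3.141
[ 0.51984203 -0.0199974   0.22613586] [ 0.56930564 -0.01269325  0.13953332]
```

Emit:
carry_out:
  commands:
    - [[4.8,-5,-3.5,1,0],[4.8,-9,-7,5,0],[4.8,-9.5,-11,10,0],[4.8,-9,-14.5,15,0],[4.8,-8.5,-18,20,0]]

```text
time: 22.5
tcp_pos: [0.4289, -0.0302, 0.4891]
orientation: [0.232, -0.074, 0.969, 0.03]
wrist_force: [1.1, 1.0, -0.6]
grip_width: 0.0513
```

Emit:
carry_out:
  commands:
    - [[4.8,0.5,0,6,0],[4.8,1,0,12,0],[4.8,2,0,18,0],[4.8,3,0,24,0],[4.8,3,0,24,0]]

```text
time: 23.12
tcp_pos: [0.5067, -0.0092, 0.2551]
orientation: [0.226, -0.075, 0.971, 0.032]
wrist_force: [0.1, -0.1, -0.4]
grip_width: 0.0516
```

```bash
python3 st.py; python3 - <<'E'
from tgt import *
c,A=target(); go(c(.10),c(.06),jaw=A[:,1])
E
```

```text
t 23.12 q [-0.2293 -0.5926  1.7675  0.1931  1.5462 -1.9169] p [ 0.5067 -0.0092  0.2551] F [ 0.1 -0.1 -0.4] w 0.0516
z [ 0.4342  0.0956 -0.8957] y [-0.1592  0.9868  0.0282]
p [ 0.5067 -0.0092  0.2551] z [ 0.434  0.096 -0.896] jaw 99.2 q [-0.23 -0.59  1.77  0.19  1.55 -1.92]
  cm [-0.38 -1.67 13.04] rows 2.1
  cm [-0.63 -1.79 17.03] rows 2.7
  twist -0.001 or 3.141
```

```bash
cat > tgt.py <<'E'
from plan import *; from h import *
def target(s=1,off=.0297,corr=(0,0,0)):
    tip,A=G(-.0276,.0945,pc=(.630,-.0568),s=s); p=A[:,2]; st=ctrl.state()
    z=R.from_quat(st['orientation'],scalar_first=True).as_matrix()[:,2]
    return (lambda d: tip+np.array(corr)+p*(d-.018)+off*z),A
E
python3 - <<'E'
from tgt import *
c,A=target(); go(c(.10),c(.055),jaw=A[:,1])
E
```

```text
p [ 0.5067 -0.0092  0.2551] z [ 0.434  0.096 -0.896] jaw 99.2 q [-0.23 -0.59  1.77  0.19  1.55 -1.92]
  cm [-0.19 -1.57 13.02] rows 2.1
  cm [-0.47 -1.71 17.51] rows 2.8
  twist -0.001 or 3.141
```

Emit:
carry_out:
  commands:
    - [[4.8,-0.2,-1.6,5,0],[4.8,-0.2,-1.6,10,0],[4.8,-0.4,-1.7,15,0],[4.8,-0.5,-1.7,17.5,0],[4.8,-0.5,-1.7,17.5,0]]

```text
time: 23.75
tcp_pos: [0.5951, -0.0102, 0.1119]
orientation: [0.233, -0.075, 0.969, 0.03]
wrist_force: [0.2, -0.6, -0.4]
grip_width: 0.0514
```

```bash
python3 st.py; python3 - <<'E'
from tgt import *
c,A=target(); go(c(.055),c(.04),jaw=A[:,1])
st=ctrl.state(); M=R.from_quat(st['orientation'],scalar_first=True).as_matrix(); cap=st['tcp_pos']-.0297*M[:,2]; tip,_=G(-.0276,.0945,pc=(.630,-.0568))
o=[]
for n in("side","top"):
    f=ctrl.grab_frame(n); pickle.dump(f,open(f"g_{n}.pkl","wb")); u=proj(f,cap)[0].astype(int); x,y=u[0]-40,u[1]-40
    im=cv2.convertScaleAbs(cv2.resize(f["pixels"][y:y+100,x:x+66,::-1],(396,600),interpolation=cv2.INTER_CUBIC),alpha=1.4)
    Q=np.c_[M[:,0],-M[:,1],-M[:,2]]
    for cc,AA,d,r,col in((cap,Q,.017,.026,(0,255,255)),(cap,Q,-.017,.026,(0,255,255)),(tip,A,-.018,.024,(0,255,0)),(tip,A,0,.0125,(0,255,0))):
        cv2.polylines(im,[np.round((proj(f,circ(cc,AA,d,r))+.5-[x,y])*6).astype(np.int32)],True,col,1)
    o.append(im)
cv2.imwrite("pics/d1.png",np.hstack(o))
E
```

```text
t 23.75 q [-0.1847 -0.3737  1.874   0.1869  1.204  -1.9375] p [ 0.5951 -0.0102  0.1119] F [ 0.2 -0.6 -0.4] w 0.0514
z [ 0.447   0.0929 -0.8897] y [-0.1586  0.9871  0.0234]
p [ 0.5951 -0.0102  0.1119] z [ 0.447  0.093 -0.89 ] jaw 99.1 q [-0.18 -0.37  1.87  0.19  1.2  -1.94]
  cm [0.97 0.19 0.84] rows 0.2
  cm [0.9  0.15 2.33] rows 0.4
  twist 0.001 or -3.141
```

View pics/d1.png

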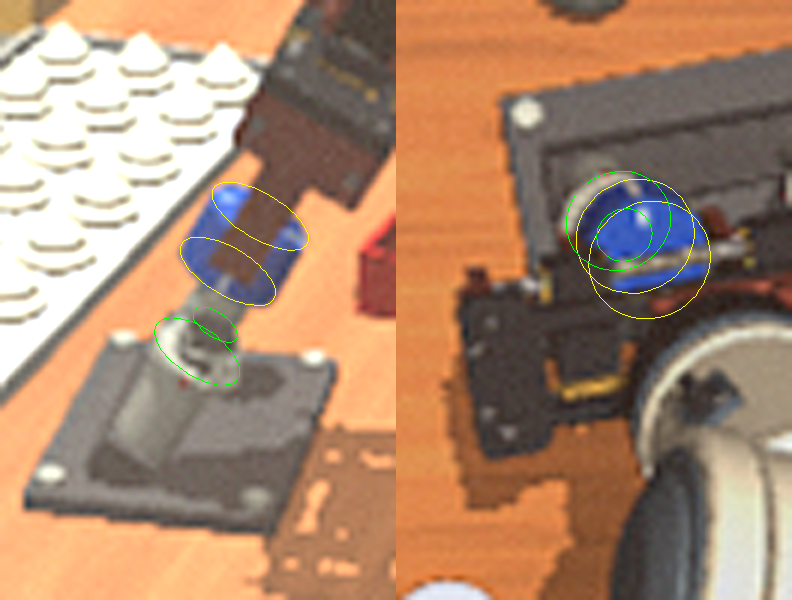

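The overlay agrees with the picture: the cap is at side crop (245,245), on the post axis, with the ring at (197,350). I move onto the axis and go over the nose.

Emit:
carry_out:
  commands:
    - [[4.8,1.0,0.2,0.8,0],[4.8,1.0,0.2,0.8,0],[4.8,0.9,0.15,1.6,0],[4.8,0.9,0.15,2.3,0],[4.8,0.9,0.15,2.3,0]]

```text
time: 24.48
tcp_pos: [0.5964, -0.0075, 0.0846]
orientation: [0.232, -0.074, 0.969, 0.03]
wrist_force: [0.2, -1.1, -1.4]
grip_width: 0.0517
```

```bash
python3 st.py; python3 - <<'E'
from tgt import *
c,A=target(); go(c(.040),c(.034),c(.028),c(.024),jaw=A[:,1])
E
```

```text
t 24.48 q [-0.1781 -0.3583  1.9103  0.1877  1.1539 -1.9399] p [ 0.5964 -0.0075  0.0846] F [ 0.2 -1.1 -1.4] w 0.0517
z [ 0.4452  0.0932 -0.8905] y [-0.158   0.9871  0.0243]
p [ 0.5964 -0.0075  0.0846] z [ 0.445  0.093 -0.891] jaw 99.1 q [-0.18 -0.36  1.91  0.19  1.15 -1.94]
  cm [-0.2  -0.03 -0.18] rows 0.0
  cm [-0.23 -0.04  0.42] rows 0.1
  cm [-0.26 -0.06  1.01] rows 0.2
  cm [-0.29 -0.07  1.41] rows 0.2
  twist -0.0 or 3.141
```

Emit:
carry_out:
  commands:
    - [[4.8,-0.2,0,0,0],[4.8,-0.2,0,0.2,0],[4.8,-0.2,0,0.4,0],[4.8,-0.2,0,0.4,0]]

```text
time: 24.98
tcp_pos: [0.6001, -0.0071, 0.0829]
orientation: [0.233, -0.074, 0.969, 0.03]
wrist_force: [-0.3, 0.2, -1.2]
grip_width: 0.0516
```

Emit:
carry_out:
  commands:
    - [[4.8,0,0,0.2,0],[4.8,0,0,0.4,0],[4.8,0,0,0.6,0],[4.8,0,0,0.6,0]]

```text
time: 25.48
tcp_pos: [0.6028, -0.0065, 0.0775]
orientation: [0.233, -0.074, 0.969, 0.03]
wrist_force: [-0.4, -1.1, -0.4]
grip_width: 0.0517
```

```bash
python3 st.py; python3 - <<'E'
from tgt import *
c,A=target(); go(c(.028),c(.024),c(.02),jaw=A[:,1]); s=ctrl.state(); p=A[:,2]; print('along p',s['wrist_force']@p, 'lat x',s['wrist_force']@A[:,0],'y',s['wrist_force']@A[:,1], s['moment'])
E
```

```text
t 25.48 q [-0.173  -0.3369  1.9068  0.187   1.134  -1.9382] p [ 0.6028 -0.0065  0.0775] F [-0.4 -1.1 -0.4] w 0.0517
z [ 0.4465  0.0929 -0.89  ] y [-0.1579  0.9872  0.0239]
p [ 0.6028 -0.0065  0.0775] z [ 0.446  0.093 -0.89 ] jaw 99.1 q [-0.17 -0.34  1.91  0.19  1.13 -1.94]
  cm [-0.01 -0.05  0.09] rows 0.0
  cm [-0.03 -0.06  0.49] rows 0.1
  cm [-0.05 -0.07  0.89] rows 0.1
  twist -0.0 or 3.141
along p -0.05853193888229825 lat x -0.7168680638339845 y -0.9825771204880528 [-0.03115749  0.32283966  0.02858231]
```

Emit:
carry_out:
  commands:
    - [[4.8,0,0,0.2,0],[4.8,0,0,0.4,0],[4.8,0,0,0.5,0],[4.8,0,0,0.5,0]]

```text
time: 25.98
tcp_pos: [0.605, -0.0061, 0.0737]
orientation: [0.233, -0.074, 0.969, 0.03]
wrist_force: [-4.2, -0.1, 2.5]
grip_width: 0.0514
```

```bash
cat > chk.py <<'E'
from tgt import *
def chk(sd=1,off=.0297):
    s=ctrl.state(); M=R.from_quat(s['orientation'],scalar_first=True).as_matrix(); tip,A=G(-.0276,.0945,pc=(.630,-.0568),s=sd)
    d=A.T@(s['tcp_pos']-off*M[:,2]-tip); j=A.T@M[:,1]
    print('t',round(s['time'],2),'cap rel seat mm',(d*1e3+[0,0,18]).round(1),'F gauge',(A.T@s['wrist_force']).round(1),'M',(A.T@s['moment']).round(2),'jaw deg from y',np.degrees(np.arctan2(-j[0],j[1])).round(1),'w',s['grip_width'].round(4),'z',M[:,2].round(3),'q6',s['q'][5].round(2))
    print('tool shift cm for world p-dir 1cm down:',(M.T@(-A[:,2])).round(3),' gauge x:',(M.T@A[:,0]).round(3),' y:',(M.T@A[:,1]).round(3))
if __name__=="__main__": chk(int(sys.argv[1]) if len(sys.argv)>1 else 1)
E
python3 chk.py
```

```text
Traceback (most recent call last):
  File "chk.py", line 7, in <module>
    if __name__=="__main__": chk(int(sys.argv[1]) if len(sys.argv)>1 else 1)
                             ~~~^^^^^^^^^^^^^^^^^^^^^^^^^^^^^^^^^^^^^^^^^^^^
  File "chk.py", line 5, in chk
    print('t',round(s['time'],2),'cap rel seat mm',(d*1e3+[0,0,18]).round(1),'F gauge',(A.T@s['wrist_force']).round(1),'M',(A.T@s['moment']).round(2),'jaw deg from y',np.degrees(np.arctan2(-j[0],j[1])).round(1),'w',s['grip_width'].round(4),'z',M[:,2].round(3),'q6',s['q'][5].round(2))
                                                                                                                                                                                                                       ^^^^^^^^^^^^^^^^^^^^^
AttributeError: 'float' object has no attribute 'round'
```

```bash
sed -i "s/s\['grip_width'\].round(4)/round(s['grip_width'],4)/" chk.py; python3 chk.py
```

```text
t 25.98 cap rel seat mm [ 0.   0.5 24.5] F gauge [-2.4  0.5  4.2] M [0.2  0.65 0.03] jaw deg from y -0.1 w 0.0514 z [ 0.447  0.093 -0.89 ] q6 -1.94
tool shift cm for world p-dir 1cm down: [-0.05  -0.027  0.998]  gauge x: [-0.999  0.001 -0.05 ]  y: [0.    1.    0.027]
```

Emit:
carry_out:
  commands:
    - [[4.8,0,0,0.15,0.15],[4.8,0,0,0.22,0.3],[4.8,0,0,0.3,0.45]]

```text
time: 26.35
tcp_pos: [0.6067, -0.0053, 0.0722]
orientation: [0.221, 0.146, 0.961, 0.082]
wrist_force: [-7.9, 1.6, 7.4]
grip_width: 0.0514
```

```bash
python3 chk.py
```

```text
t 26.35 cap rel seat mm [ 0.7  1.  22.3] F gauge [-2.9  2.8 10.2] M [0.43 0.79 0.06] jaw deg from y -26.1 w 0.0514 z [ 0.448  0.094 -0.889] q6 -1.48
tool shift cm for world p-dir 1cm down: [-0.056 -0.003  0.998]  gauge x: [-0.897  0.44  -0.049]  y: [0.439 0.898 0.027]
```

The thread has engaged (2.2 mm for 0.45 rad). I continue.

Emit:
carry_out:
  commands:
    - [[4.8,0,0,0.08,0.17],[4.8,0,0,0.16,0.34],[4.8,0,0,0.24,0.51]]

```text
time: 26.72
tcp_pos: [0.6066, -0.0065, 0.0709]
orientation: [0.192, 0.384, 0.893, 0.133]
wrist_force: [-26.5, -5.2, 20.1]
grip_width: 0.0518
```

```bash
python3 chk.py
```

```text
t 26.73 cap rel seat mm [-0.1 -0.1 21.3] F gauge [-13.3  -1.3  30.8] M [-0.16  2.74  0.48] jaw deg from y -55.2 w 0.0518 z [ 0.446  0.091 -0.89 ] q6 -0.97
tool shift cm for world p-dir 1cm down: [-0.05   0.028  0.998]  gauge x: [-0.569  0.821 -0.052]  y: [0.821 0.57  0.025]
```

Emit:
carry_out:
  commands:
    - [[4.8,0,0,0.08,0.17],[4.8,0,0,0.16,0.34]]

```text
time: 26.98
tcp_pos: [0.6075, -0.0081, 0.0692]
orientation: [0.168, 0.529, 0.816, 0.163]
wrist_force: [-19.1, -12.2, 14.2]
grip_width: 0.052
```

```bash
python3 chk.py
```

```text
t 26.98 cap rel seat mm [-0.3 -1.7 19.6] F gauge [-10.8  -9.3  22.6] M [-1.59  2.41  1.03] jaw deg from y -74.6 w 0.052 z [ 0.446  0.087 -0.891] q6 -0.63
tool shift cm for world p-dir 1cm down: [-0.034  0.044  0.998]  gauge x: [-0.264  0.963 -0.052]  y: [0.964 0.265 0.021]
```

Emit:
carry_out:
  commands:
    - [[4.8,0,0,0.05,0.15],[4.8,0,0,0.1,0.3]]

```text
time: 27.22
tcp_pos: [0.6077, -0.0093, 0.0676]
orientation: [0.142, 0.645, 0.728, 0.185]
wrist_force: [-19.3, -13.3, 10.6]
grip_width: 0.0518
```

```bash
python3 chk.py
```

```text
t 27.23 cap rel seat mm [-1.1 -2.8 18.1] F gauge [-12.9 -10.3  19.7] M [-1.3   2.44  1.26] jaw deg from y -91.8 w 0.0518 z [ 0.446  0.085 -0.891] q6 -0.33
tool shift cm for world p-dir 1cm down: [-0.018  0.053  0.998]  gauge x: [ 0.032  0.998 -0.053]  y: [ 0.999 -0.031  0.019]
```

Emit:
carry_out:
  commands:
    - [[4.8,0,0,0.05,0.15],[4.8,0,0,0.05,0.25]]

```text
time: 27.48
tcp_pos: [0.6074, -0.0082, 0.0661]
orientation: [0.117, 0.731, 0.642, 0.201]
wrist_force: [-17.9, -10.8, 7.8]
grip_width: 0.0519
```

```bash
python3 chk.py
```

```text
t 27.48 cap rel seat mm [-1.9 -1.7 16.9] F gauge [-12.8  -8.1  16.4] M [-1.16  2.17  1.07] jaw deg from y -106.1 w 0.0519 z [ 0.444  0.088 -0.892] q6 -0.09
tool shift cm for world p-dir 1cm down: [-0.006  0.058  0.998]  gauge x: [ 0.278  0.959 -0.054]  y: [ 0.961 -0.277  0.022]
```

Emit:
carry_out:
  commands:
    - [[4.8,0,0,0,0.06],[6.6,0,0,0,0.06],[6.6,0,0,0,0.06],[6.6,0,0,-6,0.06],[6.6,0,0,-12,0.06]]

```text
time: 28.1
tcp_pos: [0.5544, -0.0161, 0.1727]
orientation: [0.109, 0.748, 0.621, 0.207]
wrist_force: [1.3, -0.8, 0.9]
grip_width: 0.0663
```

Emit:
carry_out:
  commands:
    - [[6.6,0,0,-6,0],[6.6,0,0,-12,0],[6.6,0,0,-18,0],[6.6,0,0,-18,0]]

```text
time: 28.6
tcp_pos: [0.475, -0.0335, 0.34]
orientation: [0.115, 0.747, 0.62, 0.211]
wrist_force: [-0.2, -0.2, -0.9]
grip_width: 0.066
```

```bash
python3 st.py; python3 - <<'E'
from tgt import *
tip,A=G(-.0276,.0945,pc=(.630,-.0568))
o=[]
for n in("side","top"):
    f=ctrl.grab_frame(n); pickle.dump(f,open(f"k_{n}.pkl","wb"))
    u=proj(f,tip)[0].astype(int); x,y=u[0]-25,u[1]-25
    im=cv2.convertScaleAbs(cv2.resize(f["pixels"][y:y+50,x:x+50,::-1],(400,400),interpolation=cv2.INTER_CUBIC),alpha=1.4); im2=im.copy()
    for d,col in((-.018,(0,255,0)),(.016,(0,255,255))): cv2.polylines(im2,[np.round((proj(f,circ(tip,A,d,.024 if d<0 else .026))+.5-[x,y])*8).astype(np.int32)],True,col,1)
    o.append(np.hstack([im2,im]) if n=="side" else im2)
    p=f["pixels"].astype(int); m=((p[...,2]-p[...,0]>18)&(p[...,2]>p[...,1]+8)).astype(np.uint8); g=np.zeros_like(m); cv2.circle(g,tuple(int(v) for v in u),20,1,-1); m=cv2.morphologyEx(m*g,cv2.MORPH_CLOSE,np.ones((5,5),np.uint8))
    print(n,"area",m.sum(),"cen",cen(m).round(2))
    for d in(.017,.021,.024): c=tip+A[:,2]*(d-.018); print("  d",d,cen(capsil(f,c,A)).round(2),capsil(f,c,A).sum().round())
cv2.imwrite("pics/e1.png",np.hstack([o[0][:, :]]))
E
```

```text
t 28.6 q [-0.328  -0.621   1.6351  0.2361  1.6961 -0.0615] p [ 0.475  -0.0335  0.34  ] F [-0.2 -0.2 -0.9] w 0.066
z [ 0.4568  0.0897 -0.885 ] y [ 0.8781 -0.2048  0.4325]
side area 236 cen [308.6  170.94]
  d 0.017 [308.15 172.81] 307.0
  d 0.021 [308.83 171.83] 307.0
  d 0.024 [309.32 171.06] 308.0
top area 359 cen [345.48 172.67]
  d 0.017 [345.52 171.52] 379.0
  d 0.021 [345.74 172.09] 382.0
  d 0.024 [345.93 172.48] 384.0
```

View pics/e1.png

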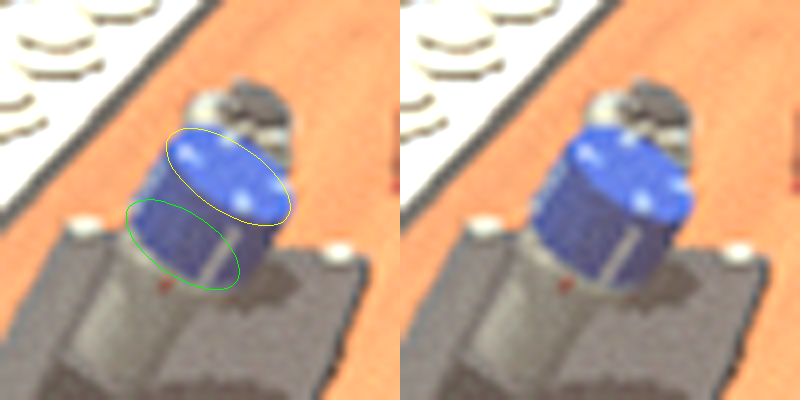

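```bash
cat > yw.py <<'E'
from h import *
def pts(f,tip,A,marks,d,org,k):
    # intersect pixel rays with plane at height d above seat along p; return angle(deg) and radius
    F=200/np.tan(np.radians(f["fovy"]/2)); Rm=np.array(f["R"]); cam=-Rm.T@f["t"]; seat=tip-.018*A[:,2]
    for m in marks:
        u=np.array(m)/k+org-.5; v=Rm.T@np.array([(u[0]-f["cx"])/F,(u[1]-f["cy"])/F,1])
        n=A[:,2]; t=((seat+n*d-cam)@n)/(v@n); q=A.T@(cam+t*v-seat); print("  ",m,"ang",np.degrees(np.arctan2(q[1],q[0])).round(1),"mod90",(np.degrees(np.arctan2(q[1],q[0]))%90).round(1),"r mm",(np.hypot(q[0],q[1])*1e3).round(1),(q*1e3).round(1))
E
python3 - <<'E'
from yw import *
f=pickle.load(open("k_side.pkl","rb")); tip,A=G(-.0276,.0945,pc=(.630,-.0568)); u=proj(f,tip)[0].astype(int); org=u-25
for d in(.034,.038): print("top plane",d); pts(f,tip,A,[(190,155),(240,203),(228,138),(283,185)],d,org,8)
print("red mark pred",(proj(f,tip-.022*A[:,2]+.024*A[:,1])[0]+.5-org)*8,"seen 165,285")
for a in(90,70,50,35,20): 
    v=np.radians(a); print("rim line at ang",a,(proj(f,tip-.018*A[:,2]+.0265*(np.cos(v)*A[:,0]+np.sin(v)*A[:,1]))[0]+.5-org)*8)
# top image automatic: bright marks on cap top
f=pickle.load(open("k_top.pkl","rb")); 
for d in(.034,.038):
    ct=tip+A[:,2]*(d-.018); p=f["pixels"].astype(int); ys,xs=np.nonzero(cv2.circle(np.zeros((400,640),np.uint8),tuple(proj(f,ct)[0].round().astype(int)),10,1,-1))
    w=p[ys,xs,0]-np.median(p[ys,xs,0]); w[w<25]=0; F=200/np.tan(np.radians(f["fovy"]/2)); Rm=np.array(f["R"]); cam=-Rm.T@f["t"]; n=A[:,2]; z=0
    for x,y,ww in zip(xs,ys,w):
        v=Rm.T@np.array([(x-f["cx"])/F,(y-f["cy"])/F,1]); q=A.T@(cam+v*((ct-cam)@n)/(v@n)-ct); r=np.hypot(q[0],q[1])
        if .012<r<.024: z+=ww*np.exp(4j*np.arctan2(q[1],q[0]))
    print("top yaw mod90",(np.degrees(np.angle(z))/4)%90, abs(z)/w.sum())
E
```

```text
top plane 0.034
   (190, 155) ang 6.9 mod90 6.9 r mm 16.1 [16.   1.9 34. ]
   (240, 203) ang 122.8 mod90 32.8 r mm 15.0 [-8.1 12.6 34. ]
   (228, 138) ang -76.3 mod90 13.7 r mm 26.3 [  6.2 -25.6  34. ]
   (283, 185) ang -138.8 mod90 41.2 r mm 26.3 [-19.8 -17.3  34. ]
top plane 0.038
   (190, 155) ang 30.1 mod90 30.1 r mm 18.9 [16.4  9.5 38. ]
   (240, 203) ang 110.6 mod90 20.6 r mm 21.5 [-7.6 20.2 38. ]
   (228, 138) ang -69.4 mod90 20.6 r mm 19.0 [  6.7 -17.8  38. ]
   (283, 185) ang -153.3 mod90 26.7 r mm 21.5 [-19.2  -9.6  38. ]
red mark pred [163.0565936  280.63008816] seen 165,285
rim line at ang 90 [166.90508717 275.78161045]
rim line at ang 70 [146.74760989 260.5617279 ]
rim line at ang 50 [131.02193289 243.32388373]
rim line at ang 35 [123.33744941 230.3804998 ]
rim line at ang 20 [119.76992262 218.43900783]
top yaw mod90 23.785122426207263 0.6700280745003605
top yaw mod90 24.08646049729477 0.6119567967145358
```

The mark radii (about 19–21 mm) only agree if the cap's top is 38 mm above the seat. So the rim is 4 mm short, and the cap sits at 24° mod 90 = −66°, meaning the jaws slipped over two flats. **Cap C is the faulty one**, and A and B must be sound. I unscrew C next.

```bash
python3 - <<'E'
from tgt import *
c,A=target(); a=np.radians(90-111); j=np.cos(a)*A[:,0]+np.sin(a)*A[:,1]
go(c(.10),c(.021),jaw=j)
E
```

```text
p [ 0.4752 -0.0332  0.3332] z [ 0.448  0.092 -0.889] jaw -13.1 q [-0.33 -0.62  1.64  0.24  1.69 -0.06]
  cm [ 1.000e-02 -4.800e-01  2.161e+01] rows 3.5
  cm [-0.05 -0.05 29.49] rows 4.7
  twist 0.027 or -3.115
```

Emit:
carry_out:
  commands:
    - [[6.6,0,-0.4,6,0.03],[6.6,0,-0.5,12,0.03],[6.6,0,-0.4,18,0.03],[6.6,0,-0.3,24,0.03],[6.6,0,-0.1,29.3,0.03]]

```text
time: 29.32
tcp_pos: [0.6038, -0.0046, 0.0658]
orientation: [0.105, 0.758, 0.61, 0.207]
wrist_force: [0.1, 1.3, -0.2]
grip_width: 0.0656
```

```bash
python3 chk.py
```

```text
t 29.32 cap rel seat mm [-4.6  2.2 18.1] F gauge [ 0.2  1.3 -0.3] M [-0.09  0.23  0.01] jaw deg from y -111.2 w 0.0656 z [ 0.442  0.094 -0.892] q6 0.0
tool shift cm for world p-dir 1cm down: [-0.006  0.062  0.998]  gauge x: [ 0.362  0.931 -0.055]  y: [ 0.932 -0.361  0.028]
```

Emit:
carry_out:
  commands:
    - [[6.6,0,0,0,0],[4.8,0,0,0,0],[4.8,0,0,0,0],[4.8,0,0,0,0]]

```text
time: 29.82
tcp_pos: [0.6045, -0.0055, 0.0713]
orientation: [0.107, 0.758, 0.609, 0.209]
wrist_force: [3.7, 1.9, -5.7]
grip_width: 0.052
```

Emit:
carry_out:
  commands:
    - [[4.8,0,0,-0.04,-0.14],[4.8,0,0,-0.1,-0.28],[4.8,0,0,-0.18,-0.42],[4.8,0,0,-0.25,-0.56],[4.8,0,0,-0.32,-0.7]]

```text
time: 30.45
tcp_pos: [0.6032, -0.0064, 0.0736]
orientation: [0.172, 0.501, 0.833, 0.159]
wrist_force: [7.4, 0.1, -8.6]
grip_width: 0.0518
```

```bash
python3 chk.py
```

```text
t 30.45 cap rel seat mm [-1.6  0.5 25.4] F gauge [  2.1  -1.  -11.1] M [-0.44 -0.04  0.01] jaw deg from y -70.8 w 0.0518 z [ 0.446  0.092 -0.89 ] q6 -0.7
tool shift cm for world p-dir 1cm down: [-0.041  0.04   0.998]  gauge x: [-0.327  0.944 -0.051]  y: [0.944 0.329 0.026]
```

Emit:
carry_out:
  commands:
    - [[4.8,0,0,-0.08,-0.14],[4.8,0,0,-0.15,-0.28],[4.8,0,0,-0.22,-0.42],[4.8,0,0,-0.28,-0.5],[4.8,0,0,-0.4,-0.5]]

```text
time: 31.08
tcp_pos: [0.6018, -0.0067, 0.0791]
orientation: [0.207, 0.282, 0.93, 0.112]
wrist_force: [-0.3, -0.4, -0.6]
grip_width: 0.052
```

```bash
python3 chk.py
```

```text
t 31.07 cap rel seat mm [-0.1  0.4 30.8] F gauge [-0.6 -0.3 -0.4] M [-0.04  0.27  0.01] jaw deg from y -42.5 w 0.052 z [ 0.448  0.092 -0.889] q6 -1.2
tool shift cm for world p-dir 1cm down: [-0.054  0.014  0.998]  gauge x: [-0.736  0.675 -0.049]  y: [0.675 0.738 0.026]
```

C is off the thread with zero force. I plan the trip to the tub, printing shifts for the frames after the twist as well.

```bash
cat > seq.py <<'E'
from tgt import *
def fr():
    s=ctrl.state(); return s['tcp_pos'].copy(),R.from_quat(s['orientation'],scalar_first=True).as_matrix()
def rel(M,a,b): return (M.T@(np.array(b)-np.array(a))*100).round(1)
def tw(M,t): return M@R.from_rotvec([0,0,t]).as_matrix()
E
python3 - <<'E'
from seq import *
p,M=fr(); z=M[:,2]; T=np.array([.521,-.292,.036])+.0297*z
W1=p-.13*z; W2=T+[0,0,.13]
print("c1 lift",rel(M,p,W1)); M2=tw(M,-.74)
mid=(W1+W2)/2; print("c2 (after twist -.74)",rel(M2,W1,mid),rel(M2,W1,W2)); print("c3",rel(M2,W2,T), "exit to W2", rel(M2,T,T-.12*z)); print(T,W1,W2)
E
```

```text
c1 lift [ -0.   0. -13.]
c2 (after twist -.74) [  3.4 -13.3   1. ] [  6.8 -26.7   2. ]
c3 [ 5.9 -0.3 11.6] exit to W2 [  0.   0. -12.]
[ 0.53431048 -0.28925682  0.00959174] [ 0.54358348 -0.01866748  0.1947083 ] [ 0.53431048 -0.28925682  0.13959174]
```

Emit:
carry_out:
  commands:
    - [[4.8,0,0,-5,0],[4.8,0,0,-10,-0.18],[4.8,0,0,-13,-0.36],[4.8,0,0,-13,-0.54],[4.8,0,0,-13,-0.74]]

```text
time: 31.7
tcp_pos: [0.5436, -0.0188, 0.1954]
orientation: [0.234, -0.07, 0.969, 0.031]
wrist_force: [-0.4, 0.3, -1.4]
grip_width: 0.0521
```

Emit:
carry_out:
  commands:
    - [[4.8,1.5,-6,0,0],[4.8,3,-12,0.5,0],[4.8,4.5,-18,1.5,0],[4.8,6,-24,2,0],[4.8,6.8,-26.7,2,0]]

```text
time: 32.33
tcp_pos: [0.5306, -0.2917, 0.1359]
orientation: [0.232, -0.066, 0.97, 0.032]
wrist_force: [0.8, 0.8, 1.0]
grip_width: 0.0518
```

```bash
python3 st.py; python3 - <<'E'
from seq import *
p,M=fr(); z=M[:,2]; T=np.array([.521,-.292,.036])+.0297*z
print(rel(M,p,T+[0,0,.05]),rel(M,p,T))
E
```

```text
t 32.33 q [-0.8023 -0.2107  1.6991  0.4007  1.4    -2.5262] p [ 0.5306 -0.2917  0.1359] F [0.8 0.8 1. ] w 0.0518
z [ 0.446   0.0917 -0.8903] y [-0.1419  0.9894  0.0308]
[ 3.1 -0.   7. ] [ 5.4 -0.2 11.4]
```

Emit:
carry_out:
  commands:
    - [[4.8,3,0,6,0],[4.8,5.4,-0.2,11.2,0],[4.8,5.4,-0.2,11.2,0],[6.6,5.4,-0.2,11.2,0],[6.6,5.4,-0.2,11.2,0]]

```text
time: 32.95
tcp_pos: [0.5357, -0.2877, 0.0164]
orientation: [0.234, -0.069, 0.969, 0.03]
wrist_force: [-0.6, -0.5, 0.1]
grip_width: 0.065
```

Emit:
carry_out:
  commands:
    - [[6.6,0,0,0,0],[6.8,0,0,-4,0],[7.2,0,0,-8,0],[7.2,0,0,-14,0],[7.2,0,0,-20,0]]

```text
time: 33.58
tcp_pos: [0.4442, -0.3049, 0.1932]
orientation: [0.233, -0.068, 0.97, 0.031]
wrist_force: [0.5, -0.9, -0.5]
grip_width: 0.072
```

```bash
python3 st.py; python3 - <<'E'
from seq import *
p,M=fr(); z=M[:,2]; a=np.arctan2(z[1],z[0])+np.pi/2
go(jaw=(np.cos(a),np.sin(a),0))
f=ctrl.grab_frame("top"); pickle.dump(f,open("m_top.pkl","wb"))
pp=f["pixels"].astype(int); mk=((pp[...,2]>100)&(pp[...,2]-pp[...,0]>25)).astype(np.uint8); n,lab,stt,cc=cv2.connectedComponentsWithStats(mk)
for i in range(1,n):
    if stt[i,4]>60: print("blue blob px",cc[i].round(1),"area",stt[i,4],"at z.038",ray(f,cc[i],.038).round(4))
def hov(c,h): return np.array([*c,.020+h])+.0297*z
for nm,c in dict(A=(.5567,.3257),B=(.593,.2176)).items():
    for h in(.20,.10,0): print(nm,h,hov(c,h).round(3),rel(M,p,hov(c,h)))
E
```

```text
t 33.58 q [-0.9663 -0.3573  1.7179  0.4338  1.5818 -2.6292] p [ 0.4442 -0.3049  0.1932] F [ 0.5 -0.9 -0.5] w 0.072
z [ 0.4473  0.0919 -0.8896] y [-0.1472  0.9887  0.0282]
p [ 0.4442 -0.3049  0.1932] z [ 0.447  0.092 -0.89 ] jaw 98.5 q [-0.97 -0.36  1.72  0.43  1.58 -2.63]
  twist -0.062 or 3.08
blue blob px [264.2 178.7] area 257 at z.038 [0.5906 0.2186 0.038 ]
blue blob px [226.6 192.4] area 257 at z.038 [0.5546 0.3262 0.038 ]
blue blob px [441.8 193.3] area 247 at z.038 [ 0.5342 -0.2828  0.038 ]
A 0.2 [0.57  0.328 0.194] [-18.6  60.8  11.4]
A 0.1 [0.57  0.328 0.094] [-14.   60.5  20.3]
A 0 [ 0.57   0.328 -0.006] [-9.5 60.2 29.2]
B 0.2 [0.606 0.22  0.194] [-20.5  49.5  12.1]
B 0.1 [0.606 0.22  0.094] [-16.   49.3  20.9]
B 0 [ 0.606  0.22  -0.006] [-11.4  49.   29.8]
```

C stands in the tub: the blob at (441.8,193.3) has an area of 247, near a full disc, which puts it about 17 mm from the centre. Now cap A, keeping the tool tilted.

Emit:
carry_out:
  commands:
    - [[7.2,-1.7,5.6,1.1,0],[7.2,-3.5,11.3,2.1,0],[7.2,-5.2,16.9,3.2,0],[7.2,-7,22.6,4.2,0],[7.2,-8.7,28.2,5.3,0]]

```text
time: 34.25
tcp_pos: [0.5043, -0.0093, 0.193]
orientation: [0.234, -0.068, 0.969, 0.031]
wrist_force: [0.4, 0.1, -0.3]
grip_width: 0.0721
```

Emit:
carry_out:
  commands:
    - [[7.2,-1.7,5.6,1.1,0],[7.2,-3.5,11.3,2.1,0],[7.2,-5.2,16.9,3.2,0],[7.2,-7,22.6,4.2,-0.03],[7.2,-8.7,28.2,5.3,-0.06]]

```text
time: 34.88
tcp_pos: [0.5633, 0.2855, 0.1937]
orientation: [0.235, -0.098, 0.967, 0.025]
wrist_force: [0.3, -0.5, -0.2]
grip_width: 0.0723
```

```bash
python3 st.py; python3 - <<'E'
from seq import *
p,M=fr(); z=M[:,2]; a=np.arctan2(z[1],z[0])+np.pi/2
go(jaw=(np.cos(a),np.sin(a),0))
def hov(c,h): return np.array([*c,.020+h])+.0297*z
for nm,c in dict(A=(.5567,.3257)).items():
    for h in(.15,.05,0): print(nm,h,hov(c,h).round(3),rel(M,p,hov(c,h)))
E
```

```text
t 34.88 q [ 0.4924 -0.2746  1.6518 -0.1343  1.3067 -1.2755] p [0.5633 0.2855 0.1937] F [ 0.3 -0.5 -0.2] w 0.0723
z [ 0.4489  0.0942 -0.8886] y [-0.2011  0.9796  0.0022]
p [0.5633 0.2855 0.1937] z [ 0.449  0.094 -0.889] jaw 101.6 q [ 0.49 -0.27  1.65 -0.13  1.31 -1.28]
  twist -0.005 or 3.137
A 0.15 [0.57  0.328 0.144] [0.9 4.1 5.2]
A 0.05 [0.57  0.328 0.044] [ 5.5  4.  14. ]
A 0 [ 0.57   0.328 -0.006] [ 7.8  4.  18.5]
```

Emit:
carry_out:
  commands:
    - [[7.2,0.9,4.1,5.2,0],[7.2,3.2,4.1,9.6,0],[7.2,5.5,4,14,0],[7.2,7.8,4,18.4,0],[7.2,7.8,4,18.4,0]]

```text
time: 35.5
tcp_pos: [0.5669, 0.3241, -0.0114]
orientation: [0.23, -0.098, 0.968, 0.023]
wrist_force: [-0.2, 0.5, 0.3]
grip_width: 0.0719
```

```bash
python3 st.py
```

```text
t 35.5 q [ 0.5582 -0.0948  1.8611 -0.1961  0.9431 -1.1331] p [ 0.5669  0.3241 -0.0114] F [-0.2  0.5  0.3] w 0.0719
z [ 0.4414  0.0897 -0.8928] y [-1.996e-01  9.799e-01 -3.000e-04]
```

Emit:
carry_out:
  commands:
    - [[4.8,0,0,0,0],[4.8,0,0,0,0],[4.8,0,0,0,0],[4.8,0,0,0,0]]

```text
time: 36.0
tcp_pos: [0.571, 0.3265, -0.0032]
orientation: [0.236, -0.097, 0.967, 0.026]
wrist_force: [-2.0, 0.1, 6.2]
grip_width: 0.052
```

Emit:
carry_out:
  commands:
    - [[4.8,-2.1,0.1,-5,0],[4.8,-4.3,0.2,-10,0],[4.8,-6.4,0.3,-15,0],[4.8,-5.3,-5.6,-15.6,0],[4.8,-4.3,-11.5,-16.1,0]]

```text
time: 36.62
tcp_pos: [0.5577, 0.2048, 0.1577]
orientation: [0.235, -0.098, 0.967, 0.025]
wrist_force: [0.5, -1.7, -1.0]
grip_width: 0.0517
```

Emit:
carry_out:
  commands:
    - [[4.8,1.1,-5.9,-0.6,0],[4.8,2.1,-11.8,-1.1,0],[4.8,3.2,-17.7,-1.7,0],[4.8,3.9,-21.7,-2.1,0],[4.8,3.9,-21.7,-2.1,0.055]]

```text
time: 37.25
tcp_pos: [0.5575, -0.0198, 0.1567]
orientation: [0.233, -0.068, 0.97, 0.03]
wrist_force: [0.3, -0.2, -1.2]
grip_width: 0.0517
```

```bash
python3 st.py; python3 chk.py; python3 - <<'E'
from seq import *
c,A=target(); p,M=fr(); go(c(.10),c(.06),c(.05),c(.04),c(.03),c(.024),jaw=A[:,1])
f=ctrl.grab_frame("side"); pickle.dump(f,open("n_side.pkl","wb")); cap=p-.0297*M[:,2]; u=proj(f,cap)[0]; m=capmask(f,u,26)
Q=np.c_[M[:,0],-M[:,1],-M[:,2]]
for nm,B in(("tool aligned",Q),("upright",np.eye(3)@R.from_euler('z',8,degrees=True).as_matrix())):
    s=capsil(f,cap,B)>.5; print(nm,"iou",((m>0)&s).sum()/((m>0)|s).sum(),"cen",cen(s),cen(m),m.sum(),s.sum())
E
```

```text
t 37.25 q [-0.2235 -0.4909  1.8798  0.1939  1.3192 -1.9405] p [ 0.5575 -0.0198  0.1567] F [ 0.3 -0.2 -1.2] w 0.0517
z [ 0.4477  0.0896 -0.8897] y [-0.1451  0.9891  0.0266]
t 37.25 cap rel seat mm [ -1.   -6.  120.9] F gauge [-0.3 -0.2 -1.2] M [ 0.03  0.26 -0.  ] jaw deg from y -0.8 w 0.0517 z [ 0.448  0.09  -0.89 ] q6 -1.94
tool shift cm for world p-dir 1cm down: [-0.05  -0.023  0.998]  gauge x: [-0.999  0.014 -0.05 ]  y: [0.013 1.    0.023]
p [ 0.5575 -0.0198  0.1567] z [ 0.448  0.09  -0.89 ] jaw 98.3 q [-0.22 -0.49  1.88  0.19  1.32 -1.94]
  cm [-0.19  0.55  2.1 ] rows 0.3
  cm [-0.39  0.46  6.09] rows 1.0
  cm [-0.44  0.44  7.09] rows 1.1
  cm [-0.49  0.42  8.09] rows 1.3
  cm [-0.54  0.4   9.08] rows 1.5
  cm [-0.57  0.38  9.68] rows 1.6
  twist -0.013 or 3.129
tool aligned iou 0.40114613180515757 cen [326.8369906  145.38871473] [329.04117647 148.78235294] 170 319
upright iou 0.414985590778098 cen [326.92523364 145.37071651] [329.04117647 148.78235294] 170 321
```

Cap A is in hand on the left post's axis. I press it over the nose in small steps and watch the forces. The cap sits upright in the tilted grip, so the nose should push its far rim up and swing it square.

Emit:
carry_out:
  commands:
    - [[4.8,-0.2,0.5,2.1,0],[4.8,-0.4,0.5,5,0],[4.8,-0.45,0.44,6.6,0],[4.8,-0.45,0.44,6.6,0]]

```text
time: 37.8
tcp_pos: [0.5899, -0.0047, 0.098]
orientation: [0.231, -0.071, 0.97, 0.031]
wrist_force: [-0.1, 0.5, -0.3]
grip_width: 0.052
```

Emit:
carry_out:
  commands:
    - [[4.8,0,0,0.4,0],[4.8,0,0,0.7,0]]

```text
time: 38.05
tcp_pos: [0.5941, -0.0046, 0.0945]
orientation: [0.234, -0.071, 0.969, 0.031]
wrist_force: [-0.1, -0.4, -0.3]
grip_width: 0.0517
```

Emit:
carry_out:
  commands:
    - [[4.8,0,0,0.3,0],[4.8,0,0,0.5,0]]

```text
time: 38.3
tcp_pos: [0.5971, -0.0043, 0.092]
orientation: [0.235, -0.071, 0.969, 0.03]
wrist_force: [-6.9, -1.1, 11.8]
grip_width: 0.0519
```

Emit:
carry_out:
  commands:
    - [[4.8,0,0,0.3,0],[4.8,0,0,0.5,0]]

```text
time: 38.55
tcp_pos: [0.6007, -0.004, 0.09]
orientation: [0.237, -0.071, 0.968, 0.03]
wrist_force: [-9.6, -1.7, 16.8]
grip_width: 0.0516
```

```bash
python3 chk.py
```

```text
t 38.55 cap rel seat mm [ 4.5  3.3 40.6] F gauge [-0.1 -0.3 19.4] M [0.05 0.19 0.  ] jaw deg from y -0.5 w 0.0516 z [ 0.455  0.092 -0.886] q6 -1.92
tool shift cm for world p-dir 1cm down: [-0.042 -0.024  0.999]  gauge x: [-0.999  0.008 -0.042]  y: [0.007 1.    0.024]
```

Emit:
carry_out:
  commands:
    - [[4.8,0.5,-0.3,0,0],[4.8,0.5,-0.3,0.2,0]]

```text
time: 38.8
tcp_pos: [0.5964, -0.0072, 0.0841]
orientation: [0.235, -0.071, 0.969, 0.03]
wrist_force: [-11.5, -0.7, 13.4]
grip_width: 0.0517
```

Emit:
carry_out:
  commands:
    - [[4.8,0.1,0,0.3,0],[4.8,0.1,0,0.5,0]]

```text
time: 39.05
tcp_pos: [0.5974, -0.0074, 0.0793]
orientation: [0.235, -0.071, 0.969, 0.03]
wrist_force: [-13.3, -3.1, 13.6]
grip_width: 0.0517
```

Emit:
carry_out:
  commands:
    - [[4.8,0.1,0,0.3,0],[4.8,0.1,0,0.5,0]]

```text
time: 39.3
tcp_pos: [0.5983, -0.0077, 0.0737]
orientation: [0.234, -0.071, 0.969, 0.029]
wrist_force: [-12.8, -6.1, 12.0]
grip_width: 0.0518
```

```bash
python3 chk.py
```

```text
t 39.3 cap rel seat mm [-6.   0.  27.9] F gauge [-5.8 -4.2 17.1] M [-0.46  1.16  0.06] jaw deg from y -0.5 w 0.0518 z [ 0.45   0.09  -0.889] q6 -1.93
tool shift cm for world p-dir 1cm down: [-0.048 -0.023  0.999]  gauge x: [-0.999  0.008 -0.048]  y: [0.007 1.    0.023]
```

Emit:
carry_out:
  commands:
    - [[4.8,-0.3,0,0.1,0],[4.8,-0.5,0,0.2,0],[4.8,-0.5,0,0.3,0]]

```text
time: 39.67
tcp_pos: [0.604, -0.0058, 0.0714]
orientation: [0.233, -0.071, 0.969, 0.03]
wrist_force: [-7.0, -1.4, 9.2]
grip_width: 0.0517
```

```bash
python3 chk.py; python3 - <<'E'
from tgt import *
tip,A=G(-.0276,.0945,pc=(.630,-.0568)); f=ctrl.grab_frame("side"); pickle.dump(f,open("n_side.pkl","wb"))
u=proj(f,tip+.006*A[:,2])[0]; m=capmask(f,u,22); r=[]
for al in(0,10,20,30,40):
    B=A@R.from_euler('y',30-al,degrees=True).as_matrix()  # al = lean from vertical
    for d in(.020,.024,.028,.034):
        for x in(-.006,-.003,0,.003):
            s=capsil(f,tip+A@np.array([x,0,d-.018]),B)>.5; r.append(((m>0)&~s).sum()); 
            r[-1]=(int(((m>0)&~s).sum()),al,d,x)
print(m.sum(),cen(m).round(1)); print(sorted(r)[:8])
E
```

```text
t 39.67 cap rel seat mm [-2.  1. 23.] F gauge [-1.6 -0.4 11.6] M [-0.06  0.82  0.05] jaw deg from y -0.5 w 0.0517 z [ 0.448  0.092 -0.889] q6 -1.93
tool shift cm for world p-dir 1cm down: [-0.049 -0.025  0.998]  gauge x: [-0.999  0.009 -0.049]  y: [0.007 1.    0.026]
145 [309.3 172. ]
[(0, 30, 0.024, -0.003), (0, 40, 0.024, -0.003), (2, 40, 0.024, 0), (3, 20, 0.024, -0.003), (4, 30, 0.02, -0.003), (4, 30, 0.024, -0.006), (4, 30, 0.024, 0), (5, 40, 0.02, -0.003)]
```

The silhouette fit shows cap A square on the post (lean 30°) with its rim 7 mm off the shoulder, so it swung in as hoped. Screwing clockwise.

Emit:
carry_out:
  commands:
    - [[4.8,-0.1,0,0.1,0.16],[4.8,-0.1,0,0.18,0.33],[4.8,-0.1,0,0.26,0.5]]

```text
time: 40.1
tcp_pos: [0.6061, -0.006, 0.0699]
orientation: [0.219, 0.174, 0.956, 0.087]
wrist_force: [-6.7, -4.4, 7.0]
grip_width: 0.0518
```

Emit:
carry_out:
  commands:
    - [[4.8,0,0,0.08,0.17],[4.8,0,0,0.16,0.34],[4.8,0,0,0.24,0.51]]

```text
time: 40.48
tcp_pos: [0.607, -0.0053, 0.0674]
orientation: [0.189, 0.41, 0.881, 0.14]
wrist_force: [-5.3, -1.8, 4.7]
grip_width: 0.0517
```

```bash
python3 chk.py
```

```text
t 40.48 cap rel seat mm [-1.4  1.  17.9] F gauge [-2.4 -1.   6.9] M [-0.1   0.67  0.05] jaw deg from y -58.6 w 0.0517 z [ 0.448  0.092 -0.889] q6 -0.91
tool shift cm for world p-dir 1cm down: [-0.047  0.029  0.998]  gauge x: [-0.519  0.853 -0.049]  y: [0.853 0.521 0.025]
```

Emit:
carry_out:
  commands:
    - [[4.8,0,0,0.08,0.17],[4.8,0,0,0.16,0.34],[4.8,0,0,0.24,0.51]]

```text
time: 40.85
tcp_pos: [0.608, -0.0045, 0.0661]
orientation: [0.147, 0.618, 0.75, 0.184]
wrist_force: [-12.6, -1.6, 12.0]
grip_width: 0.0515
```

```bash
python3 chk.py
```

```text
t 40.85 cap rel seat mm [-1.1  1.7 16.3] F gauge [-5.   0.3 16.8] M [0.31 0.92 0.36] jaw deg from y -87.8 w 0.0515 z [ 0.448  0.093 -0.889] q6 -0.4
tool shift cm for world p-dir 1cm down: [-0.028  0.048  0.998]  gauge x: [-0.037  0.998 -0.049]  y: [0.999 0.038 0.026]
```

Emit:
carry_out:
  commands:
    - [[4.8,0,0,0.06,0.15],[4.8,0,0,0.1,0.3],[4.8,0,0,0.1,0.42]]

```text
time: 41.22
tcp_pos: [0.6083, -0.0071, 0.0649]
orientation: [0.108, 0.761, 0.605, 0.209]
wrist_force: [-14.7, -7.9, 10.4]
grip_width: 0.0519
```

```bash
python3 chk.py
```

```text
t 41.23 cap rel seat mm [-1.7 -0.8 15.3] F gauge [-8.4 -5.7 16.8] M [-0.84  0.76  0.95] jaw deg from y -111.7 w 0.0519 z [ 0.448  0.088 -0.89 ] q6 0.01
tool shift cm for world p-dir 1cm down: [-0.001  0.054  0.999]  gauge x: [ 0.37   0.928 -0.05 ]  y: [ 0.929 -0.369  0.021]
```

Emit:
carry_out:
  commands:
    - [[4.8,0,0,0,0.04],[6.6,0,0,0,0.04],[6.6,0,0,0,0.04],[6.6,0,0,-6,0.04],[6.6,0,0,-12,0.04]]

```text
time: 41.85
tcp_pos: [0.5534, -0.0151, 0.1694]
orientation: [0.101, 0.772, 0.591, 0.211]
wrist_force: [0.1, -0.4, 0.2]
grip_width: 0.0661
```

Emit:
carry_out:
  commands:
    - [[7.2,0,0,-4,-0.18],[7.2,0,0,-7,-0.36],[7.2,0,0,-7,-0.54],[7.2,0,0,-7,-0.72],[7.2,0,0,-7,-0.9]]

```text
time: 42.48
tcp_pos: [0.5234, -0.0217, 0.2319]
orientation: [0.184, 0.435, 0.869, 0.146]
wrist_force: [0.0, -0.1, 0.1]
grip_width: 0.0719
```

Emit:
carry_out:
  commands:
    - [[7.2,0,0,0,-0.18],[7.2,0,0,0,-0.36],[7.2,0,0,0,-0.54],[7.2,0,0,0,-0.72],[7.2,0,0,0,-0.9]]

```text
time: 43.1
tcp_pos: [0.5234, -0.0217, 0.2317]
orientation: [0.229, 0.014, 0.972, 0.051]
wrist_force: [0.2, -0.1, -0.6]
grip_width: 0.0717
```

```bash
python3 st.py; cat > hm.py <<'E'
from tgt import *
def home(sd):
    tip,A=G(-.0276,.0945,pc=(.630,-.0568),s=sd)
    for n in("side","top"):
        f=ctrl.grab_frame(n); p=f["pixels"].astype(int); u=proj(f,tip)[0]
        m=((p[...,2]-p[...,0]>18)&(p[...,2]>p[...,1]+8)).astype(np.uint8); g=np.zeros_like(m); cv2.circle(g,tuple(int(v) for v in u),20,1,-1); m=cv2.morphologyEx(m*g,cv2.MORPH_CLOSE,np.ones((5,5),np.uint8))
        print(n,"area",m.sum(),"cen",cen(m).round(2),"(C at 4 mm short, left post: side 308.60,170.94; top 345.48,172.67)",[ (d,cen(capsil(f,tip+A[:,2]*(d-.018),A)).round(2)) for d in(.017,.021)])
        F=200/np.tan(np.radians(f["fovy"]/2)); Rm=np.array(f["R"]); cam=-Rm.T@f["t"]; nn=A[:,2]
        for d in(.034,.036,.038):
            ct=tip+nn*(d-.018); ys,xs=np.nonzero(cv2.circle(np.zeros((400,640),np.uint8),tuple(proj(f,ct)[0].round().astype(int)),12,1,-1)); w=p[ys,xs,0]-np.median(p[ys,xs,0]); w[w<25]=0; z=0;W=0
            for x,y,ww in zip(xs,ys,w):
                v=Rm.T@np.array([(x-f["cx"])/F,(y-f["cy"])/F,1]); q=A.T@(cam+v*((ct-cam)@nn)/(v@nn)-ct); r=np.hypot(q[0],q[1])
                if .012<r<.025: z+=ww*np.exp(4j*np.arctan2(q[1],q[0])); W+=ww
            print("   plane",d,"yaw mod90",round((np.degrees(np.angle(z))/4)%90,1),"coh",round(abs(z)/max(W,1),2))
E
python3 - <<'E'
from hm import *; from seq import *
home(1)
p,M=fr(); z=M[:,2]; a=np.arctan2(z[1],z[0])+np.pi/2
go(jaw=(np.cos(a),np.sin(a),0))
H=lambda c,h: np.array([*c,.020+h])+.0265*z
c=(.593,.2176); M2=tw(M,-.2)
print([rel(M,p,H(c,.17)), rel(M2,H(c,.17),H(c,0))]); print(H(c,.17),H(c,0))
E
```

```text
t 43.1 q [-0.2535 -0.5682  1.7982  0.2048  1.4829 -1.7698] p [ 0.5234 -0.0217  0.2317] F [ 0.2 -0.1 -0.6] w 0.0717
z [ 0.4465  0.0936 -0.8899] y [0.003  0.9944 0.1061]
side area 259 cen [308.12 172.5 ] (C at 4 mm short, left post: side 308.60,170.94; top 345.48,172.67) [(0.017, array([308.15, 172.81])), (0.021, array([308.83, 171.83]))]
   plane 0.034 yaw mod90 65.8 coh 0.54
   plane 0.036 yaw mod90 54.1 coh 0.24
   plane 0.038 yaw mod90 42.2 coh 0.36
top area 360 cen [345.17 172.32] (C at 4 mm short, left post: side 308.60,170.94; top 345.48,172.67) [(0.017, array([345.52, 171.52])), (0.021, array([345.74, 172.09]))]
   plane 0.034 yaw mod90 69.6 coh 0.86
   plane 0.036 yaw mod90 69.5 coh 0.91
   plane 0.038 yaw mod90 69.9 coh 0.88
p [ 0.5234 -0.0218  0.2317] z [ 0.447  0.093 -0.89 ] jaw 89.6 q [-0.25 -0.57  1.8   0.2   1.48 -1.77]
  twist -0.239 or 2.903
[array([-3.1, 23.4, 11.7]), array([ 7.7, -0.3, 15.1])]
[0.60483242 0.22007658 0.16641801] [ 0.60483242  0.22007658 -0.00358199]
```

A is home: the side centroid moved down 1.56 px from C's short position, and its yaw of 69.6° = −110° matches the jaws. Now cap B, to the right post.

Emit:
carry_out:
  commands:
    - [[7.2,-0.7,5.5,2.5,-0.05],[7.2,-1.4,11,5,-0.1],[7.2,-2,16.5,8,-0.15],[7.2,-2.7,21,10.5,-0.2],[7.2,-3.1,23.4,11.7,-0.24]]

```text
time: 43.82
tcp_pos: [0.6049, 0.2226, 0.1647]
orientation: [0.232, -0.1, 0.967, 0.025]
wrist_force: [0.7, 0.2, -0.5]
grip_width: 0.0721
```

```bash
python3 - <<'E'
from seq import *
p,M=fr(); z=M[:,2]; a=np.arctan2(z[1],z[0])+np.pi/2
H=lambda h: np.array([.593,.2176,.020+h])+.0265*z
go(jaw=(np.cos(a),np.sin(a),0)); print([rel(M,p,H(h)) for h in(.12,.08,.04,0)])
E
```

```text
p [0.6049 0.2226 0.1647] z [ 0.444  0.094 -0.891] jaw 101.8 q [ 0.33 -0.25  1.68 -0.06  1.24 -1.44]
  twist -0.003 or 3.139
[array([ 2.2, -0.3,  4.3]), array([ 4.1, -0.3,  7.8]), array([ 5.9, -0.3, 11.4]), array([ 7.7, -0.3, 15. ])]
```

Emit:
carry_out:
  commands:
    - [[7.2,2.2,-0.3,4.3,0],[7.2,4.1,-0.3,7.8,0],[7.2,5.9,-0.3,11.4,0],[7.2,7.7,-0.3,15,0],[7.2,7.7,-0.3,15,0]]

```text
time: 44.45
tcp_pos: [0.6028, 0.2159, -0.0069]
orientation: [0.229, -0.098, 0.968, 0.024]
wrist_force: [-0.2, -0.3, 0.4]
grip_width: 0.0722
```

Emit:
carry_out:
  commands:
    - [[4.8,0,0,0,0],[4.8,0,0,0,0],[4.8,0,0,0,0],[4.8,0,0,0,0]]

```text
time: 44.95
tcp_pos: [0.6075, 0.2172, 0.0014]
orientation: [0.236, -0.099, 0.966, 0.024]
wrist_force: [-1.2, -0.9, 6.0]
grip_width: 0.0513
```

```bash
python3 st.py
```

```text
t 44.95 q [ 0.3217 -0.1656  1.9049 -0.0664  0.9276 -1.4273] p [0.6075 0.2172 0.0014] F [-1.2 -0.9  6. ] w 0.0513
z [ 0.4507  0.0942 -0.8877] y [-2.038e-01  9.790e-01  4.000e-04]
```

Emit:
carry_out:
  commands:
    - [[4.8,-2.2,0.1,-5.2,0],[4.8,-4.3,0.2,-10.5,0],[4.8,-6.5,0.3,-15.7,0],[4.8,-5.2,-5.2,-16.2,0],[4.8,-3.9,-10.6,-16.7,0]]

```text
time: 45.58
tcp_pos: [0.5868, 0.104, 0.1664]
orientation: [0.235, -0.101, 0.967, 0.024]
wrist_force: [0.3, -0.5, -0.7]
grip_width: 0.0514
```

Emit:
carry_out:
  commands:
    - [[4.8,1.3,-5.4,-0.5,0],[4.8,2.6,-10.9,-1,0],[4.8,3.9,-16.3,-1.6,0],[4.8,5.3,-21.8,-2.1,0],[4.8,5.3,-21.8,-2.1,0.055]]

```text
time: 46.2
tcp_pos: [0.5748, -0.1252, 0.1587]
orientation: [0.232, -0.069, 0.97, 0.03]
wrist_force: [0.2, 0.4, -1.3]
grip_width: 0.0513
```

```bash
python3 chk.py -1; python3 - <<'E'
from seq import *
c,A=target(s=-1); p,M=fr(); go(c(.10),c(.055),c(.05),c(.04),c(.03),c(.024),jaw=A[:,1])
E
```

```text
t 46.2 cap rel seat mm [  1.6  -7.8 121.8] F gauge [-0.5  0.4 -1.3] M [ 0.02  0.21 -0.02] jaw deg from y -0.6 w 0.0513 z [ 0.446  0.089 -0.89 ] q6 -2.17
tool shift cm for world p-dir 1cm down: [-0.052 -0.023  0.998]  gauge x: [-0.999  0.011 -0.052]  y: [0.01  1.    0.023]
p [ 0.5748 -0.1252  0.1587] z [ 0.446  0.089 -0.89 ] jaw 98.5 q [-0.45 -0.36  1.78  0.29  1.34 -2.17]
  cm [0.06 0.73 2.2 ] rows 0.4
  cm [-0.18  0.63  6.69] rows 1.1
  cm [-0.2   0.61  7.19] rows 1.2
  cm [-0.26  0.59  8.19] rows 1.3
  cm [-0.31  0.57  9.19] rows 1.5
  cm [-0.34  0.56  9.79] rows 1.6
  twist -0.01 or 3.132
```

Emit:
carry_out:
  commands:
    - [[4.8,0,0.6,2.2,0],[4.8,-0.1,0.5,5,0],[4.8,-0.1,0.4,6.6,0],[4.8,-0.1,0.4,6.6,0]]

```text
time: 46.7
tcp_pos: [0.6049, -0.1099, 0.0995]
orientation: [0.231, -0.073, 0.97, 0.031]
wrist_force: [0.4, 0.6, -0.8]
grip_width: 0.0515
```

```bash
python3 chk.py -1 | head -1
```

```text
t 46.7 cap rel seat mm [-0.2  2.8 54.5] F gauge [ 0.   0.5 -1. ] M [ 0.05  0.25 -0.  ] jaw deg from y -0.3 w 0.0515 z [ 0.444  0.094 -0.891] q6 -2.16
```

Emit:
carry_out:
  commands:
    - [[4.8,0,0,0.4,0],[4.8,0,0,0.7,0]]

```text
time: 46.95
tcp_pos: [0.6092, -0.1101, 0.0966]
orientation: [0.234, -0.073, 0.969, 0.03]
wrist_force: [-4.0, 0.2, 6.1]
grip_width: 0.0512
```

Emit:
carry_out:
  commands:
    - [[4.8,0.2,0,0.3,0],[4.8,0.2,0,0.5,0]]

```text
time: 47.2
tcp_pos: [0.6107, -0.1103, 0.0951]
orientation: [0.236, -0.073, 0.969, 0.029]
wrist_force: [-14.3, -0.0, 18.5]
grip_width: 0.0516
```

Emit:
carry_out:
  commands:
    - [[4.8,0.2,0,0.3,0],[4.8,0.2,0,0.5,0]]

```text
time: 47.45
tcp_pos: [0.6117, -0.1102, 0.0892]
orientation: [0.236, -0.073, 0.968, 0.029]
wrist_force: [-1.7, 0.4, 5.9]
grip_width: 0.0515
```

```bash
python3 chk.py -1
```

```text
t 47.45 cap rel seat mm [ 0.1  1.7 42.2] F gauge [1.5 0.7 6. ] M [ 0.08 -0.13 -0.01] jaw deg from y -0.1 w 0.0515 z [ 0.454  0.09  -0.887] q6 -2.17
tool shift cm for world p-dir 1cm down: [-0.043 -0.023  0.999]  gauge x: [-0.999  0.003 -0.043]  y: [0.002 1.    0.023]
```

Emit:
carry_out:
  commands:
    - [[4.8,0.1,-0.1,0.3,0],[4.8,0.1,-0.1,0.5,0]]

```text
time: 47.7
tcp_pos: [0.6117, -0.1101, 0.0833]
orientation: [0.234, -0.074, 0.969, 0.03]
wrist_force: [-14.2, 1.4, 13.8]
grip_width: 0.0515
```

Emit:
carry_out:
  commands:
    - [[4.8,0,0,0.3,0],[4.8,0,0,0.5,0]]

```text
time: 47.95
tcp_pos: [0.6133, -0.1095, 0.0785]
orientation: [0.234, -0.074, 0.969, 0.03]
wrist_force: [-16.8, 2.4, 13.9]
grip_width: 0.0517
```

Emit:
carry_out:
  commands:
    - [[4.8,0,0,0.3,0],[4.8,0,0,0.5,0]]

```text
time: 48.2
tcp_pos: [0.6159, -0.1092, 0.074]
orientation: [0.234, -0.073, 0.969, 0.03]
wrist_force: [-5.5, 0.6, 10.7]
grip_width: 0.0513
```

```bash
cat > sil.py <<'E'
from tgt import *
def sil(sd):
    tip,A=G(-.0276,.0945,pc=(.630,-.0568),s=sd); f=ctrl.grab_frame("side")
    u=proj(f,tip+.014*A[:,2])[0]; m=capmask(f,u,16 if sd<0 else 22); r=[]
    for al in(0,10,20,30,40):
        B=A@R.from_euler('y',30-al,degrees=True).as_matrix()
        for d in(.020,.024,.028,.032,.036):
            for x in(-.006,-.003,0,.003,.006): r.append((int(((m>0)&~(capsil(f,tip+A@np.array([x,0,d-.018]),B)>.5)).sum()),al,d,x))
    print(m.sum(),cen(m).round(1)); print(sorted(r)[:8])
E
python3 chk.py -1; python3 -c "
from sil import *
sil(-1)"
```

```text
t 48.2 cap rel seat mm [-3.6  1.9 26.9] F gauge [ 0.7  1.4 12. ] M [ 0.39  0.1  -0.08] jaw deg from y -0.2 w 0.0513 z [ 0.449  0.092 -0.889] q6 -2.17
tool shift cm for world p-dir 1cm down: [-0.048 -0.025  0.999]  gauge x: [-0.999  0.003 -0.048]  y: [0.001 1.    0.026]
197 [316.7 161.2]
[(50, 30, 0.02, -0.006), (52, 0, 0.02, -0.006), (52, 10, 0.02, -0.006), (52, 40, 0.02, -0.006), (54, 20, 0.02, -0.006), (56, 30, 0.024, -0.006), (58, 10, 0.024, -0.006), (59, 20, 0.024, -0.006)]
```

Emit:
carry_out:
  commands:
    - [[4.8,-0.2,-0.1,0.12,0.16],[4.8,-0.2,-0.1,0.22,0.33],[4.8,-0.2,-0.1,0.3,0.5]]

```text
time: 48.62
tcp_pos: [0.6211, -0.1099, 0.0729]
orientation: [0.221, 0.171, 0.956, 0.087]
wrist_force: [0.0, -1.2, 6.5]
grip_width: 0.0517
```

```bash
python3 chk.py -1 | head -1
```

```text
t 48.62 cap rel seat mm [ 0.1  0.5 23.5] F gauge [ 3.1 -1.2  5.7] M [-0.19 -0.21  0.1 ] jaw deg from y -29.1 w 0.0517 z [ 0.453  0.091 -0.887] q6 -1.66
```

Emit:
carry_out:
  commands:
    - [[4.8,0,0,0.08,0.17],[4.8,0,0,0.16,0.34],[4.8,0,0,0.24,0.51]]

```text
time: 49.0
tcp_pos: [0.623, -0.11, 0.0706]
orientation: [0.193, 0.407, 0.882, 0.14]
wrist_force: [7.3, -1.5, 2.3]
grip_width: 0.0517
```

```bash
python3 chk.py -1
```

```text
t 49.0 cap rel seat mm [ 0.5  0.2 20.5] F gauge [ 7.2 -2.6 -1.5] M [-0.36 -0.95  0.26] jaw deg from y -58.3 w 0.0517 z [ 0.455  0.091 -0.886] q6 -1.15
tool shift cm for world p-dir 1cm down: [-0.042  0.023  0.999]  gauge x: [-0.525  0.85  -0.042]  y: [0.85  0.526 0.023]
```

Emit:
carry_out:
  commands:
    - [[4.8,0,0,0.08,0.17],[4.8,0,0,0.16,0.34],[4.8,0,0,0.24,0.51]]

```text
time: 49.38
tcp_pos: [0.6235, -0.1116, 0.0681]
orientation: [0.152, 0.616, 0.751, 0.183]
wrist_force: [0.2, -7.1, 3.3]
grip_width: 0.0517
```

```bash
python3 chk.py -1
```

```text
t 49.38 cap rel seat mm [-0.5 -1.4 18.2] F gauge [ 0.9 -7.   3.3] M [-0.96  0.02  0.39] jaw deg from y -87.5 w 0.0517 z [ 0.454  0.087 -0.887] q6 -0.64
tool shift cm for world p-dir 1cm down: [-0.022  0.043  0.999]  gauge x: [-0.043  0.998 -0.044]  y: [0.999 0.044 0.02 ]
```

Emit:
carry_out:
  commands:
    - [[4.8,0,0,0.1,0.17],[4.8,0,0,0.18,0.34],[4.8,0,0,0.24,0.46]]

```text
time: 49.75
tcp_pos: [0.6226, -0.1121, 0.0652]
orientation: [0.105, 0.771, 0.591, 0.211]
wrist_force: [-9.1, -8.5, 8.1]
grip_width: 0.052
```

```bash
python3 chk.py -1 | head -1
```

```text
t 49.75 cap rel seat mm [-2.7 -1.7 16.2] F gauge [-4.8 -7.1 12.2] M [-1.19  1.03  0.47] jaw deg from y -113.8 w 0.052 z [ 0.45   0.087 -0.889] q6 -0.19
```

Emit:
carry_out:
  commands:
    - [[4.8,0,0,0.08,0.16],[4.8,0,0,0.12,0.32]]

```text
time: 50.0
tcp_pos: [0.6223, -0.1126, 0.0637]
orientation: [0.07, 0.856, 0.46, 0.224]
wrist_force: [-17.5, -9.9, 9.5]
grip_width: 0.0519
```

```bash
python3 chk.py -1
```

```text
t 50.0 cap rel seat mm [-3.7 -2.1 15.1] F gauge [-11.5  -7.2  17.6] M [-1.33  1.81  0.65] jaw deg from y -132.2 w 0.0519 z [ 0.448  0.086 -0.89 ] q6 0.14
tool shift cm for world p-dir 1cm down: [0.019 0.05  0.999]  gauge x: [ 0.671  0.74  -0.05 ]  y: [ 0.742 -0.671  0.019]
```

Emit:
carry_out:
  commands:
    - [[4.8,0,0,0.04,0.15],[4.8,0,0,0.04,0.25],[4.8,0,0,0.04,0.25]]

```text
time: 50.38
tcp_pos: [0.6225, -0.1105, 0.0634]
orientation: [0.041, 0.906, 0.352, 0.231]
wrist_force: [-14.2, -3.6, 9.3]
grip_width: 0.0525
```

```bash
python3 chk.py -1 | head -1
```

```text
t 50.38 cap rel seat mm [-3.4 -0.2 14.6] F gauge [-7.9 -1.5 15.4] M [-0.57  1.44  0.27] jaw deg from y -146.3 w 0.0525 z [ 0.448  0.089 -0.89 ] q6 0.38
```

Emit:
carry_out:
  commands:
    - [[6.6,0,0,0,0],[6.6,0,0,0,0],[6.6,0,0,-4,0],[6.6,0,0,-10,0],[6.6,0,0,-16,0]]

```text
time: 51.0
tcp_pos: [0.5504, -0.1232, 0.2043]
orientation: [0.039, 0.906, 0.353, 0.231]
wrist_force: [0.5, -0.6, 0.0]
grip_width: 0.0659
```

Emit:
carry_out:
  commands:
    - [[6.6,0,0,-6,0],[6.6,0,0,-10,0],[6.6,0,0,-10,0]]

```text
time: 51.38
tcp_pos: [0.507, -0.1335, 0.2969]
orientation: [0.042, 0.905, 0.352, 0.234]
wrist_force: [0.4, -0.1, -0.6]
grip_width: 0.0658
```

```bash
python3 st.py; python3 - <<'E'
from hm import *
print("LEFT"); home(1); print("RIGHT"); home(-1)
f=ctrl.grab_frame("top"); pp=f["pixels"].astype(int); mk=((pp[...,2]>100)&(pp[...,2]-pp[...,0]>25)).astype(np.uint8); n,lab,stt,cc=cv2.connectedComponentsWithStats(mk)
for i in range(1,n):
    if stt[i,4]>60: print("blob",cc[i].round(1),stt[i,4],ray(f,cc[i],.038).round(4))
E
```

```text
t 51.38 q [-0.5513 -0.4861  1.6281  0.3192  1.6312  0.3565] p [ 0.507  -0.1335  0.2969] F [ 0.4 -0.1 -0.6] w 0.0658
z [ 0.4531  0.0891 -0.887 ] y [ 0.6182 -0.7483  0.2406]
LEFT
side area 437 cen [310.66 167.38] (C at 4 mm short, left post: side 308.60,170.94; top 345.48,172.67) [(0.017, array([308.15, 172.81])), (0.021, array([308.83, 171.83]))]
   plane 0.034 yaw mod90 70.6 coh 0.72
   plane 0.036 yaw mod90 72.9 coh 0.34
   plane 0.038 yaw mod90 21.4 coh 0.12
top area 359 cen [345.13 172.24] (C at 4 mm short, left post: side 308.60,170.94; top 345.48,172.67) [(0.017, array([345.52, 171.52])), (0.021, array([345.74, 172.09]))]
   plane 0.034 yaw mod90 69.7 coh 0.84
   plane 0.036 yaw mod90 69.8 coh 0.89
   plane 0.038 yaw mod90 69.8 coh 0.84
RIGHT
side area 413 cen [312.58 164.02] (C at 4 mm short, left post: side 308.60,170.94; top 345.48,172.67) [(0.017, array([315.14, 158.34])), (0.021, array([315.81, 157.43]))]
   plane 0.034 yaw mod90 65.1 coh 0.44
   plane 0.036 yaw mod90 71.9 coh 0.2
   plane 0.038 yaw mod90 70.5 coh 0.35
top area 351 cen [383.4 165.3] (C at 4 mm short, left post: side 308.60,170.94; top 345.48,172.67) [(0.017, array([383.91, 164.77])), (0.021, array([384.21, 165.24]))]
   plane 0.034 yaw mod90 68.1 coh 0.49
   plane 0.036 yaw mod90 67.3 coh 0.49
   plane 0.038 yaw mod90 66.9 coh 0.45
blob [384.4 166.6] 268 [ 0.6151 -0.1245  0.038 ]
blob [346.  173.7] 270 [ 0.5981 -0.0147  0.038 ]
```

Both posted caps agree with home: yaws are −110° and −112°, and the top centroids have matching residuals. The arm may be hiding the tub, so I move it aside and check C.

Emit:
carry_out:
  commands:
    - [[6.6,-3,-3,-5,0],[6.6,-6,-7,-9,0],[6.6,-9,-12,-9,0],[6.6,-12,-17,-9,0],[6.6,-14,-21,-9,0]]

```text
time: 52.25
tcp_pos: [0.3005, -0.1325, 0.3039]
orientation: [0.013, 0.907, 0.358, 0.22]
wrist_force: [0.6, 0.1, 0.2]
grip_width: 0.066
```

```bash
python3 st.py; python3 - <<'E'
from h import *
from workcell import ctrl
f=ctrl.grab_frame("top"); pp=f["pixels"].astype(int); mk=((pp[...,2]>100)&(pp[...,2]-pp[...,0]>25)).astype(np.uint8); n,lab,stt,cc=cv2.connectedComponentsWithStats(mk)
for i in range(1,n):
    if stt[i,4]>40: print("blob",cc[i].round(1),stt[i,4],ray(f,cc[i],.038).round(4))
print("tub px",pp[178:214:6,430:460:6].tolist()[2])
f=ctrl.grab_frame("side"); u=proj(f,np.array([.535,-.283,.021]))[0]; m=capmask(f,u,16); print("side tub blue",m.sum(),cen(m).round(1),u.round(1), capsil(f,np.array([.535,-.283,.021])).sum())
E
```

```text
t 52.25 q [-1.0399 -0.8538  1.8124  0.4878  2.0306  0.0332] p [ 0.3005 -0.1325  0.3039] F [0.6 0.1 0.2] w 0.066
z [ 0.4087  0.1335 -0.9029] y [ 0.6436 -0.7435  0.1814]
blob [384.5 166.6] 264 [ 0.6152 -0.1246  0.038 ]
blob [346.1 173.7] 268 [ 0.598  -0.0147  0.038 ]
blob [441.8 193.3] 245 [ 0.5343 -0.2829  0.038 ]
tub px [[128, 38, 29], [83, 98, 155], [55, 80, 155], [50, 78, 152], [161, 41, 33]]
side tub blue 107 [352.7 158.8] [352.1 161.8] 218.01960784313727
```

C is still in the tub, in exactly the same place (blob at (441.8,193.3)). All three caps are placed and the gripper is clear, so I hand in.

```bash
python3 -c "
from workcell import ctrl
print(ctrl.hand_in())"
```

```text
the job is handed in; nothing more can be done
None
```

I handed the job in at about 52 s. Cap C is the faulty one and stands in the red tub. Cap A is on the left post and cap B on the right, both home as far as I can measure.

**What I did**
- **Tilt:** the interface offers no tool tilt, so I got about 27–31° of tilt by pushing the arm against its joint limits.
- **Cap C:** I tested it on the left post. It stopped about 4 mm short at −66°, and the jaws slipped on it. I unscrewed it and set it in the tub.
- **Caps A and B:** each swung square as it went over its post's nose, then screwed down. A turned 110°. B turned about 132° by the jaws, because I set it on roughly 22° off the marks.

**Last checks**
- **Left post (A):** the side view puts it more than 4 mm lower than C sat on the same post, and its angle matches the jaw turn.
- **Right post (B):** its angle is about −112°, and the top-view position agrees with A's to about 0.2 px. The side view was blocked by the left cap, so B rests on the top view and the turning angle alone. The jaws turned 14° further at the very end, with the torque dropping and the jaws opening slightly, which I took as slipping on a tight cap.
- **Tub (C):** it is about 17 mm from the centre. It shows nearly a full disc from above, so I take it to be upright, and it did not move between checks. The side view of it was largely hidden.
- **Other items:** I did not measure the bystanders again at the end.

**What went wrong:** on the first grasp of cap C the fingers sat too high and tipped it. I released it, it fell back upright, and I gripped it again lower.

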